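Square and clamp the two halves of a flow cell in its corner jig

ROBOT

A 7-joint arm with a two-finger parallel gripper is mounted at the origin on a cart in front of the work surface, level with it; the furniture and walls round the work are solid. World frame = base frame: x ahead of the robot, y to its left, z up, the work surface at z = 0. Lengths are in m, angles in rad, forces in N, time in s.
With the tool pointing down it reaches from about 0.425 to 0.925 m from the base axis. Payload 6.8 kg.
Tool frame: the origin (TCP) lies at the very end of the fingers, on their centre line; the grasp point (between the pads) lies r.grasp_offset behind it (r.grasp_offset is the distance from the TCP to the grasp point, in m); z points along the fingers, y is the direction in which the jaws open and shut (so a half turn about z gives the same grasp; the last joint's range is limited). The gripper opens to 85 mm and grips with 20 to 120 N. Pads are 22 mm wide; open, the fingers measure 114 mm over their backs; the gripper's body (76 mm by 85 mm) begins 54 mm behind the grasp point. The pads swing forward as they close: fully open they stand 13 mm farther back than shut.
Start: joints at [-1.366, 0.477, 0.022, 1.555, -0.011, 1.109, -0.083], TCP at [0.208, 0.642, 0.231] pointing down, gripper open.
Joint ranges: [-2.96, 2.96], [-0.34, 2.1], [-1.41, 1.46], [0.24, 2.44], [-1.37, 4.51], [0.17, 1.92], [-2.96, 2.96]. Speed limits (rad/s): [2.39, 2.39, 3.14, 3.14, 3.14, 3.14, 3.14].

INTERFACE

Orientations are given as a rotation vector (axis times angle).
In Python, from bench import r gives the robot as it stands.
- The arm moves only by the shell command python3 -m jog 'ROWS' [FORCE]. ROWS is JSON, one flat list of numbers, 7 for each row, row after row: the turn, a rotation vector about the tool's x, y, z normalised to -1 to 1, where 1 is 180 degrees, then the shift along the tool's x, y, z normalised to -1 to 1, where 1 is 200 mm, then the opening, from 0 (shut) to 1 (fully open). In form: [wx, wy, wz, x, y, z, hand, wx, wy, wz, x, y, z, hand, ...]. A call has 1 to 12 rows; each row is the pose to reach, as a shift and turn from the pose measured when the call began, along the tool's axes at that moment, turning the shorter way round; what a row does not reach only later rows make up. A row lasts 1/10 s, in which the tool goes at most 50 mm and 8.59 degrees, less where a joint would pass 70% of its speed; a pose out of reach is approached as far as the arm can. A call with a number of a shift or a turn outside -1 to 1 is refused whole. A call with a gripper value outside its range is refused whole. The fingers move at their own pace and stop on an object; FORCE is the grip in N (left out, the last holds). Time passes only in rows, so rows that repeat a pose let the fingers close. It gives the time, the measured TCP pose, the force and the opening at its end, in the units of the state.
- r.get_obs(): the state, without advancing time (a new reading comes with each control period).
- r.grab_frame(name): name is "scene" or "side" or "wrist"; returns the picture (480x640x3 uint8, red, green, blue); there is no depth.
- r.calibration(name): a dict with "K" (3x3 intrinsics, pixels), "origin" and "rotation" of the camera in the world; the wrist camera has in their place "T_tool_cam" (4x4, takes a point from camera to tool coordinates, whose origin is the TCP and whose axes are the flange's). Camera axes: x right, y up, looking along -z (the intrinsics and any distortion apply to the point x, -y, -z); pixel columns grow to the right and rows downward; lengths in m; the calibration is good to about 2 mm. The wrist camera is an equidistant fisheye: a pixel r from the principal point sees the ray r / f radians off the axis. A picture is of the moment at which its call begins: read the wrist's pose just before it. calibration takes no time and is no camera call.
- r.hand_in(): hands the job in, once; it reports no verdict.
The state is a dict: "clock": time; "joints": joint angles; "qvel": joint speeds; "tau": joint torques, N m; "tcp_pos": TCP position; "orientation": TCP orientation; "contact_force": force on the tool from outside, world axes, zero at the start; "moment": the same for the moment, N m; "grip_width": finger opening in m.
Only numpy, scipy, OpenCV 4.12 (cv2) and the standard library are available. Lean on these libraries where they do the work, as an engineer would, in place of code of your own. Each camera call takes 0.05 s, during which the arm holds its last target.

TASK

Assemble the flow cell in the black corner jig: slide the aluminium base that lies askew on the deck flush against both fences and let go of it, then lay the blue cover on it and push that flush against both fences too. Finally swing the red-handled hold-down bar over so that its foot rests on the cover, leaving the other things on the bench where they are.

Things in the scene. Friction and masses are not known exactly. Their poses are not given: they have to be found in the camera images.
- jig: Fixed black assembly jig; origin on the bench under its deck. Its x runs along the layers' long side to the far fence, its y to the side fence. Deck 10 mm thick, spanning x -100 to +80 mm and y -60 to +95 mm. The corner between the two fences is open. Fixed headphones, up to 80 mm tall, lie to its left; tall cartons stand beyond it.
- home (a point): Point on the deck top (10 mm above the bench; jig (0, 13, 10) mm) where the centre of a layer's underside lies when it touches both fences; axes as the jig's. A squared layer has its x axis along this x (either way round) and its underside 0 mm (base) or 10 mm (cover) above the deck.
- far_fence (a point): Middle of the top inner edge of the far fence: aluminium bar, inner face at jig x = +65 mm facing -x, 12 mm thick, spanning jig y -19 to +39 mm, standing 22 mm above the deck (top 32 mm above the bench).
- side_fence (a point): Middle of the top inner edge of the side fence: aluminium bar, inner face at jig y = +44 mm facing -y, 12 mm thick, spanning only jig x -3 to +57 mm, so that the near half of a layer's long edge (62 mm) stays free for a finger; as tall as the far fence.
- hold_down (a joint): Hinge of the steel hold-down bar, rad: 0 = level, its rubber foot on the cover of a full stack; 1.57 = upright; up to 1.95 = leaning back, away from the stack. Without the full stack it sinks below 0. Bar 250 g; the hinge is damped and stiff (0.05 N m): it stays put near upright and sinks shut slowly by itself once it leans some 30 degrees towards the stack.
- hinge (a point): Axis of the hold-down bar's hinge, parallel to the jig's x, beyond the side fence at jig (30, 78, 42) mm; axes as the jig's. The bar (12 mm wide, 8 mm thick) swings in the plane jig x = 30 mm, towards -y and down as it closes. Its foot meets the stack 65 mm from here.
- handle (a point): Centre of the red cross handle at the free end of the hold-down bar, 105 mm from the hinge: a round rod 36 mm long and 14 mm thick, parallel to the jig's x. Closed, it lies 42 mm above the bench over the cover.
- base_layer: Lower half of the flow cell: aluminium plate with a dark milled chamber framed by a thin orange seal, about 200 g, lying askew on the deck at the start. 130 x 62 x 10 mm, long along its own x; origin at the centre of its underside, z up; the same after a half turn about z.
- cover_layer: Upper half: translucent blue plate with two brass port inserts flush with its faces, about 90 g, lying on the bench at the start. 130 x 62 x 10 mm, long along its own x; origin at the centre of its underside, z up; the same after a half turn about z. The power adapter, the syringe or the headphones may lie close beside it.
- power_brick: Bystander: black power adapter, 36 x 62 x 34 mm, long along its y; origin at the centre of its underside.
- syringe: Bystander: syringe lying near the cover, 30 x 126 x 21 mm, long along its y; origin at the centre of its underside.
- hex_driver: Bystander: black and green hex driver, 22 x 160 x 23 mm, long along its y; origin at the centre of its underside.
- luer_0: Bystander: white stopcock, 28 x 44 x 13 mm; origin at the centre of its underside.
- marker_black: Bystander: felt pen, 13 x 132 x 14 mm, long along its y; origin at the centre of its underside.

How it is judged:
By the outcome, as a careful person would: the job done as asked, in the order asked, and still so for the second after the job is handed in, with the robot touching nothing.
It also fails if it takes over 72 s, if anything falls off the work surface, if the arm or the gripper's body presses on something with over 40 N, if the wrist force passes 120 N, or if a joint passes its speed limit or range.

## Working session

There is one attempt and no reset: what is moved stays moved. The work goes in short steps, Python scripts to look and compute and a shell command to move; the robot and the scene stay as the last step left them, time stands still between calls to the robot, and variables do not carry over. Pictures are saved under pics/ and viewed, and the job is handed in when it is done.

```bash
ls; mkdir -p pics; python3 - <<'E'
from bench import r
import cv2,numpy as np
o=r.get_obs()
for k,v in o.items(): print(k,np.round(v,4))
print(r.grasp_offset)
for n in ["scene","side","wrist"]:
    c=r.calibration(n)
    print(n,{k:np.round(v,4).tolist() if not isinstance(v,str) else v for k,v in c.items()})
    im=r.grab_frame(n); cv2.imwrite(f"pics/{n}0.png",im[:,:,::-1])
E
```

```text
pics
clock 0.0
joints [-1.3661  0.4778  0.0223  1.5565 -0.0115  1.1093 -0.0831]
qvel [-0.0008  0.0002 -0.0009 -0.0021  0.0001  0.0024 -0.0002]
tau [ 1.90000e-03 -5.96460e+01  1.60810e+00 -2.81197e+01  1.22000e-02
  9.20000e-03 -0.00000e+00]
tcp_pos [0.2076 0.6417 0.2303]
orientation [-4.8930e-01 -3.1031e+00  2.9000e-03]
contact_force [-0.2051 -0.2331  0.1513]
moment [-0.0381  0.0533  0.04  ]
grip_width 0.0855
0.0187
scene {'K': [[515.3277, 0.0, 316.3661], [0.0, 515.3277, 235.5694], [0.0, 0.0, 1.0]], 'origin': [-0.5449, 0.6319, 0.9306], 'rotation': [0.5586, -1.0095, -1.9507]}
side {'K': [[440.4052, 0.0, 318.2774], [0.0, 440.4052, 238.7986], [0.0, 0.0, 1.0]], 'origin': [0.4058, -1.1914, 0.7097], 'rotation': [1.0592, -0.037, -0.1016]}
wrist {'K': [[371.6483, 0.0, 323.3079], [0.0, 371.6483, 236.2174], [0.0, 0.0, 1.0]], 'T_tool_cam': [[-0.0001, 0.9483, 0.3173, 0.0824], [1.0, 0.0001, 0.0, -0.0008], [0.0, 0.3173, -0.9483, -0.1433], [0.0, 0.0, 0.0, 1.0]]}
```

View pics/scene0.png

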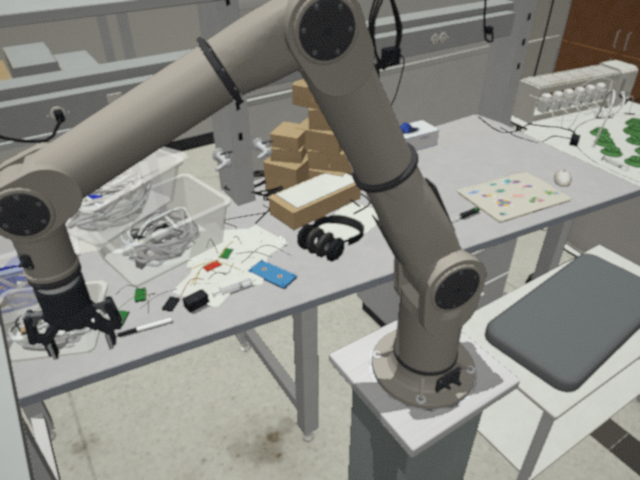

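View pics/side0.png

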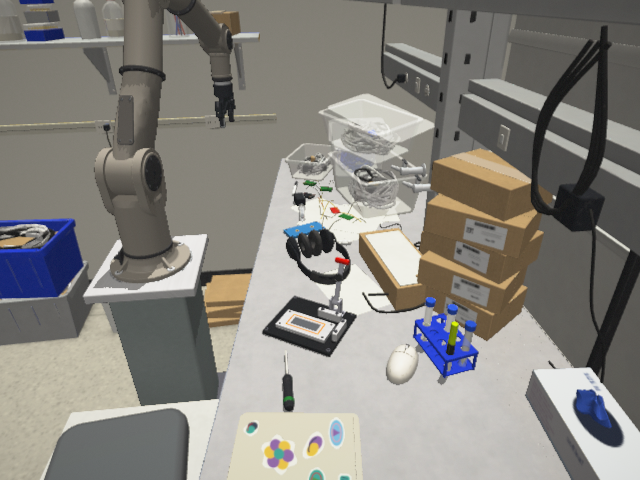

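View pics/wrist0.png

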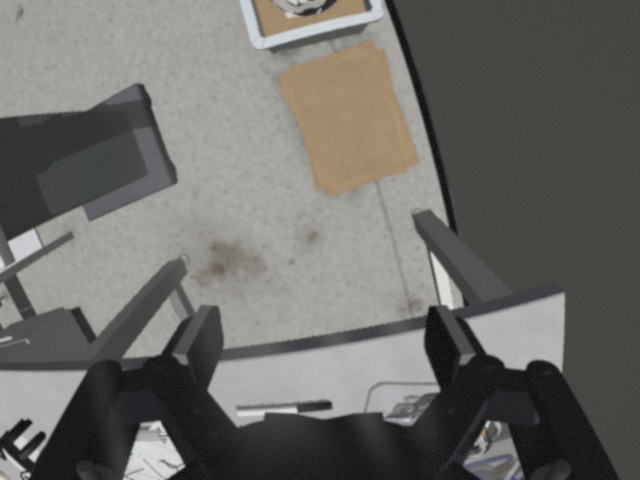

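The side view shows the jig (about 310,325) with the base askew on it and the red handle at (342,261). The cover is at (303,231), beside the headphones. The scene view shows the cover at (272,273), and the jig is hidden behind the arm. I'll enlarge these areas.

```bash
cat > h.py <<'E'
import numpy as np,cv2
from scipy.spatial.transform import Rotation as R
from bench import r
def ray(n,px,pose=None):
    c=r.calibration(n);K=np.array(c['K']);px=np.atleast_2d(np.array(px,float))
    a=(px[:,0]-K[0,2])/K[0,0];b=(px[:,1]-K[1,2])/K[1,1]
    if n=='wrist':
        T=np.array(c['T_tool_cam']);th=np.hypot(a,b);s=np.where(th>1e-9,np.sin(th)/np.maximum(th,1e-9),1)
        d=np.stack([a*s,-b*s,-np.cos(th)],1)
        p,rv=pose;Rt=R.from_rotvec(rv).as_matrix()
        return Rt@T[:3,3]+p, d@(Rt@T[:3,:3]).T
    Rm=R.from_rotvec(c['rotation']).as_matrix()
    d=np.stack([a,-b,-np.ones_like(a)],1)
    return np.array(c['origin']),d@Rm.T
def cast(n,px,z,pose=None):
    o,d=ray(n,px,pose);t=(z-o[2])/d[:,2];return o+d*t[:,None]
def proj(n,P,pose=None):
    c=r.calibration(n);K=np.array(c['K']);P=np.atleast_2d(np.array(P,float))
    if n=='wrist':
        T=np.array(c['T_tool_cam']);p,rv=pose;Rt=R.from_rotvec(rv).as_matrix()
        q=(P-(Rt@T[:3,3]+p))@(Rt@T[:3,:3])
        ang=np.arctan2(np.hypot(q[:,0],q[:,1]),-q[:,2]);h=np.hypot(q[:,0],q[:,1])
        return np.stack([K[0,2]+K[0,0]*ang*q[:,0]/h,K[1,2]-K[1,1]*ang*q[:,1]/h],1)
    Rm=R.from_rotvec(c['rotation']).as_matrix();q=(P-np.array(c['origin']))@Rm
    return np.stack([K[0,2]-K[0,0]*q[:,0]/q[:,2],K[1,2]+K[1,1]*q[:,1]/q[:,2]],1)
def grab(n,f):
    o=r.get_obs();im=r.grab_frame(n);cv2.imwrite(f"pics/{f}.png",im[:,:,::-1]);return im,(np.array(o['tcp_pos']),np.array(o['orientation']))
def crop(f,x0,y0,w,h,s,out):
    im=cv2.imread(f"pics/{f}.png")[y0:y0+h,x0:x0+w];cv2.imwrite(f"pics/{out}.png",cv2.resize(im,None,fx=s,fy=s,interpolation=cv2.INTER_CUBIC))
def tool():
    o=r.get_obs();return np.array(o['tcp_pos']),R.from_rotvec(o['orientation'])
def rel(p,Rw):
    """row for world pose p, Rotation Rw"""
    p0,R0=tool();sh=R0.inv().apply(np.array(p)-p0)/0.2;w=(R0.inv()*Rw).as_rotvec()/np.pi
    print("row",np.round(w,4).tolist(),np.round(sh,4).tolist())
def down(yaw): # tool z down; tool x pointing along world angle yaw
    x=np.array([np.cos(yaw),np.sin(yaw),0]);z=np.array([0,0,-1.]);return R.from_matrix(np.stack([x,np.cross(z,x),z],1))
E
python3 - <<'E'
from h import *
crop('side0',255,210,115,150,5,'sc')
crop('scene0',130,200,250,150,3.2,'cc')
p,Rt=tool();print(Rt.as_matrix().round(2))
print(cast('side',[[262,329],[295,296],[356,319],[328,353]],.01).round(3))
E
```

```text
[[-0.95  0.31 -0.  ]
 [ 0.31  0.95 -0.  ]
 [-0.   -0.   -1.  ]]
[[ 0.341 -0.369  0.01 ]
 [ 0.427 -0.249  0.01 ]
 [ 0.57  -0.361  0.01 ]
 [ 0.488 -0.468  0.01 ]]
```

```bash
python3 - <<'E'
from h import *
print(cast('scene',[[250,275],[262,262],[297,272],[285,288]],.01).round(3))
E
```

```text
[[0.501 0.187 0.01 ]
 [0.535 0.131 0.01 ]
 [0.44  0.07  0.01 ]
 [0.399 0.133 0.01 ]]
```

View pics/sc.png

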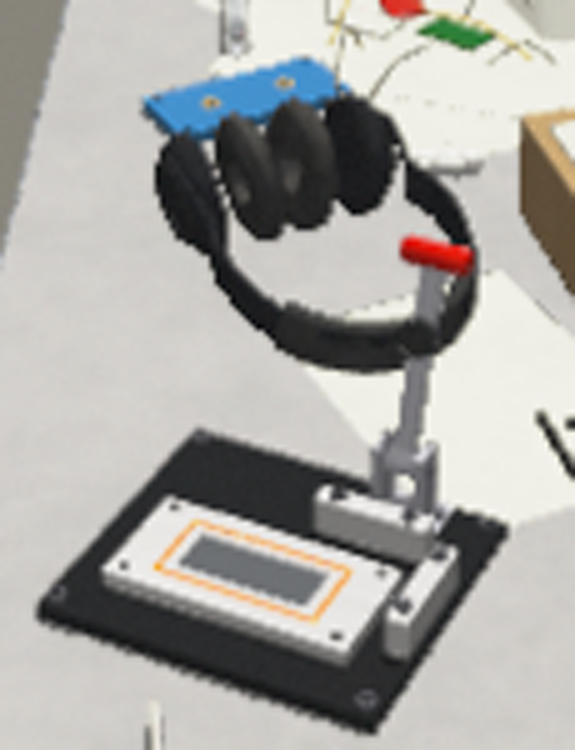

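View pics/cc.png

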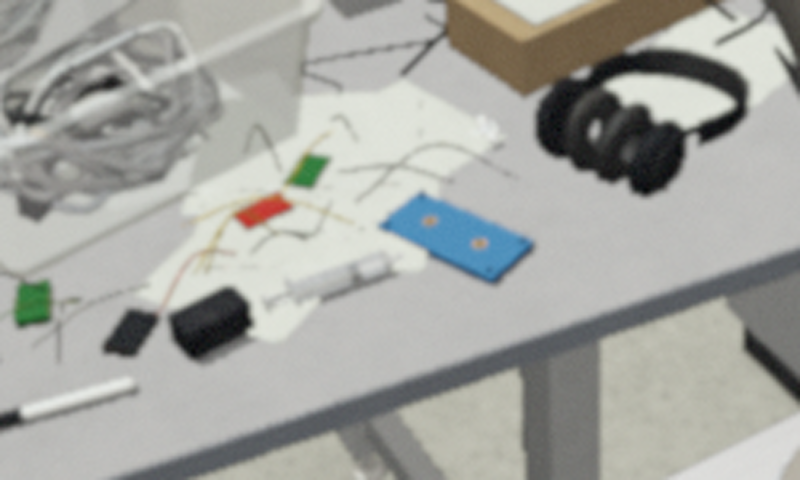

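```bash
cat >> h.py <<'E'
def rig(L,W): # 2D rigid fit local->world
    L=np.array(L,float);W=np.array(W,float)[:,:2];lc=L.mean(0);wc=W.mean(0);a=L-lc;b=W-wc
    yaw=np.arctan2((a[:,0]*b[:,1]-a[:,1]*b[:,0]).sum(),(a*b).sum())
    c,s=np.cos(yaw),np.sin(yaw);M=np.array([[c,-s],[s,c]]);t=wc-M@lc
    return yaw,t,np.linalg.norm(L@M.T+t-W,axis=1)
E
python3 - <<'E'
from h import *
C=lambda l:np.array(l)/5+[255,210]-.4
w=cast('side',C([[195,432],[40,608],[375,720],[507,525]]),.01)
y,t,e=rig([[-.1,.095],[-.1,-.06],[.08,-.06],[.08,.095]],w);print(np.degrees(y),t,e)
w2=cast('side',C([[166,497],[103,577],[345,656],[403,577]]),.02);print(w2.round(3))
y2,t2,e2=rig([[-.065,.031],[-.065,-.031],[.065,-.031],[.065,.031]],w2);print(np.degrees(y2),t2,e2)
c,s=np.cos(y),np.sin(y);print('base in jig',np.array([[c,s],[-s,c]])@(t2-t))
o=cast('scene',[[262,261],[296.5,276],[285,287.5],[250,271]],.01)
print(np.linalg.norm(o-np.roll(o,-1,0),axis=1))
print(rig([[.065,.031],[-.065,.031],[-.065,-.031],[.065,-.031]],o))
E
```

```text
-32.35846370211596 [ 0.45675355 -0.38019704] [0.00180821 0.00276565 0.00360107 0.00264714]
[[ 0.406 -0.314  0.02 ]
 [ 0.374 -0.371  0.02 ]
 [ 0.482 -0.439  0.02 ]
 [ 0.515 -0.388  0.02 ]]
-32.89863722184709 [ 0.44402812 -0.37788634] [0.00280924 0.00230924 0.00048189 0.00118208]
base in jig [-0.0119861  -0.00485895]
[0.12354601 0.05708337 0.12544646 0.054819  ]
(np.float64(0.3873292828066083), array([0.47025419, 0.13015434]), array([0.05779166, 0.06029351, 0.05885556, 0.05914249]))
```

```bash
cat >> h.py <<'E'
def chain(wps,start=None):
    p0,R0=tool() if start is None else (np.array(start[:3]),down(np.radians(start[3])))
    for x,y,z,yaw in wps:
        p=np.array([x,y,z]);Rw=down(np.radians(yaw));sh=R0.inv().apply(p-p0)/.2;w=(R0.inv()*Rw).as_rotvec()/np.pi
        print("w",np.round(w,3).tolist(),"s",np.round(sh,3).tolist(),"rows>=%.1f"%max(np.linalg.norm(p-p0)/.05,np.linalg.norm(w)*180/8.59))
        p0,R0=p,Rw
E
python3 -c "
from h import *
chain([(.36,.46,.25,112),(.5,.22,.25,62),(.52,-.04,.25,12),(.38,-.314,.25,-32)])"
```

```text
w [-0.0, 0.0, 0.278] s [-1.005, -0.631, -0.096] rows>=5.8
w [0.0, 0.0, 0.278] s [-1.375, 0.2, 0.0] rows>=5.8
w [0.0, 0.0, 0.278] s [-1.101, 0.699, 0.0] rows>=5.8
w [0.0, 0.0, 0.244] s [-0.97, 1.195, 0.0] rows>=6.2
```

```bash
python3 -m jog '[0,0,0.278,-1,-0.63,-0.1,1,0,0,0.278,-1,-0.63,-0.1,1,0,0,0.278,-1,-0.63,-0.1,1,0,0,0.278,-1,-0.63,-0.1,1,0,0,0.278,-1,-0.63,-0.1,1,0,0,0.278,-1,-0.63,-0.1,1,0,0,0.278,-1,-0.63,-0.1,1]'
python3 -c "
from h import *
chain([(.47,.28,.25,70),(.52,.1,.25,30),(.50,-.1,.25,-10),(.38,-.314,.25,-32)])"
```

```text
clock: 0.85
tcp_pos: [0.36, 0.4594, 0.2508]
orientation: [1.76, 2.601, -0.002]
contact_force: [-1.5, 2.1, 0.6]
grip_width: 0.0852
w [-0.0, 0.0, 0.232] s [-1.037, 0.177, 0.005] rows>=4.9
w [0.0, 0.0, 0.222] s [-0.76, 0.543, 0.0] rows>=4.7
w [0.0, 0.0, 0.222] s [-0.587, 0.816, 0.0] rows>=4.7
w [0.0, 0.0, 0.122] s [-0.405, 1.158, 0.0] rows>=4.9
```

```bash
python3 -m jog '[0,0,0.232,-1,0.18,0,1,0,0,0.232,-1,0.18,0,1,0,0,0.232,-1,0.18,0,1,0,0,0.232,-1,0.18,0,1,0,0,0.232,-1,0.18,0,1]' | head -3
python3 -m jog '[0,0,0.222,-0.76,0.54,0,1,0,0,0.222,-0.76,0.54,0,1,0,0,0.222,-0.76,0.54,0,1,0,0,0.222,-0.76,0.54,0,1,0,0,0.222,-0.76,0.54,0,1]'|head -3
python3 -m jog '[0,0,0.222,-0.59,0.82,0,1,0,0,0.222,-0.59,0.82,0,1,0,0,0.222,-0.59,0.82,0,1,0,0,0.222,-0.59,0.82,0,1,0,0,0.222,-0.59,0.82,0,1]'|head -3
python3 -c "
from h import *
chain([(.39,-.28,.25,-32),(.38,-.314,.25,-32)])"
```

```text
clock: 1.35
tcp_pos: [0.4709, 0.2812, 0.2513]
orientation: [2.578, 1.789, -0.001]
clock: 1.85
tcp_pos: [0.5198, 0.0952, 0.2524]
orientation: [3.036, 0.785, 0.001]
clock: 2.35
tcp_pos: [0.4949, -0.1107, 0.2538]
orientation: [3.119, -0.312, 0.006]
w [0.002, -0.002, 0.114] s [-0.347, 0.933, 0.023] rows>=4.0
w [0.0, 0.0, 0.0] s [0.048, 0.171, 0.0] rows>=0.7
```

```bash
python3 -m jog '[0.002,-0.002,0.114,-0.35,1,0.02,1,0.002,-0.002,0.114,-0.35,1,0.02,1,0.002,-0.002,0.114,-0.35,1,0.02,1,0.002,-0.002,0.114,-0.35,1,0.02,1,0.002,-0.002,0.114,-0.35,1,0.02,1,0.002,-0.002,0.114,-0.35,1,0.02,1,0.002,-0.002,0.114,-0.35,1,0.02,1]'
python3 - <<'E'
from h import *
im,p=grab('wrist','w1');print(p, r.get_obs()['joints'])
np.save('p_w1.npy',np.array(p))
E
```

```text
clock: 3.05
tcp_pos: [0.3876, -0.2919, 0.2506]
orientation: [-3.021, 0.859, 0.002]
contact_force: [-0.1, 1.1, 0.2]
grip_width: 0.0854
(array([ 0.38756082, -0.29187064,  0.25055328]), array([-3.02061418e+00,  8.58625826e-01,  1.90000315e-03])) [-0.40375487  0.22173462  1.08041317  2.0196873  -0.22923629  1.02954159
 -1.33752706]
```

View pics/w1.png

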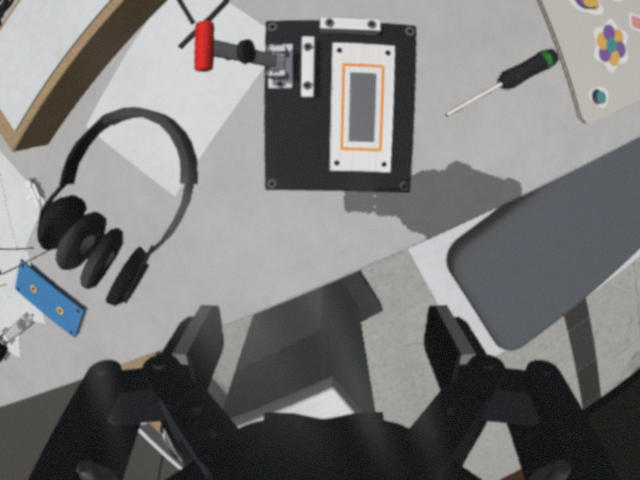

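The wrist view shows the deck corners at (265,21), (415,24), (410,192) and (266,189). The base is at about (332–395, 42–172), the far fence at the top, the side fence at (308,65) and the red handle at (204,45). Part of the cover is visible at (50,298).

```bash
crop('w1',0,0,1,1,1,'x') 2>/dev/null; python3 - <<'E'
from h import *
crop('w1',190,5,240,195,3.3,'w1c')
crop('w1',0,180,180,170,4,'w1d')
E
```

```text
bash: syntax error near unexpected token `'w1',0,0,1,1,1,'x''
bash: `crop('w1',0,0,1,1,1,'x') 2>/dev/null; python3 - <<'E''
```

```bash
python3 - <<'E'
from h import *
crop('w1',190,5,240,195,3.3,'w1c')
crop('w1',0,180,180,170,4,'w1d')
E
```

```text
(no output)
```

View pics/w1c.png

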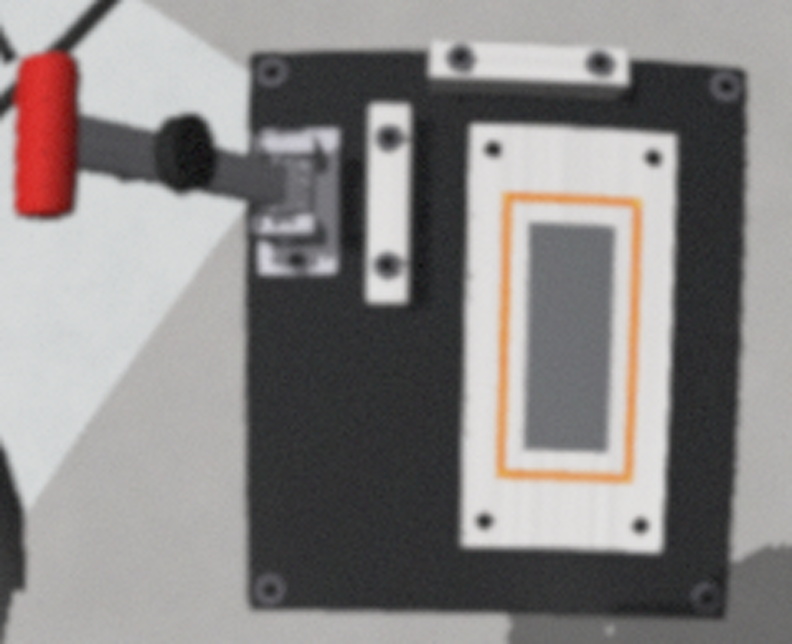

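View pics/w1d.png

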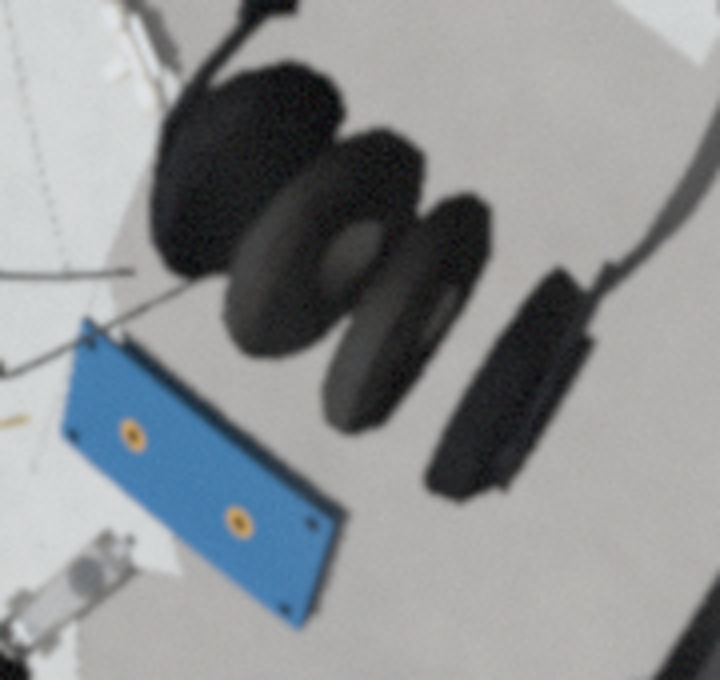

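```bash
python3 - <<'E'
from h import *
P=np.load('p_w1.npy',allow_pickle=True);P=(P[0],P[1])
C=lambda l:(np.array(l)+.5)/3.3+[190,5]-.5
w=cast('wrist',C([[250,55],[745,69],[725,617],[250,607]]),.01,P)
y,t,e=rig([[.08,.095],[.08,-.06],[-.1,-.06],[-.1,.095]],w);print('jig',np.degrees(y),t,e)
M=np.array([[np.cos(y),-np.sin(y)],[np.sin(y),np.cos(y)]])
w2=cast('wrist',C([[470,123],[678,133],[662,552],[460,547]]),.02,P)
y2,t2,e2=rig([[.065,.031],[.065,-.031],[-.065,-.031],[-.065,.031]],w2)
print('base',np.degrees(y2),t2,e2,'in jig',M.T@(t2-t))
# fence tops inner edges in jig
f=cast('wrist',C([[430,80],[628,92],[411,105],[411,303]]),.032,P)[:,:2];print('fences',((f-t)@M).round(4))
D=lambda l:(np.array(l)+.5)/4+[0,180]-.5
c=cast('wrist',D([[87,320],[345,512],[300,628],[63,430]]),.01,P)
print(c.round(3),np.linalg.norm(c-np.roll(c,-1,0),axis=1))
print('cover',rig([[.065,-.031],[-.065,-.031],[-.065,.031],[.065,.031]],c))
np.savez('jig.npz',yaw=y,t=t)
E
```

```text
jig -32.57610004469052 [ 0.45597104 -0.3754104 ] [0.00152193 0.00135178 0.00114105 0.00166706]
base -32.845283760723305 [ 0.44372661 -0.37277815] [0.0002172  0.00062382 0.00029301 0.00066827] in jig [-0.01173535 -0.0043745 ]
fences [[ 0.0642  0.0384]
 [ 0.0629 -0.0189]
 [ 0.0565  0.0438]
 [-0.0031  0.0429]]
[[0.547 0.127 0.01 ]
 [0.431 0.07  0.01 ]
 [0.407 0.133 0.01 ]
 [0.526 0.181 0.01 ]] [0.12973921 0.06765681 0.1279324  0.0582345 ]
cover (np.float64(0.40992875503580084), array([0.47770757, 0.12795964]), array([0.00283683, 0.00351099, 0.00316583, 0.00132679]))
```

```bash
cat >> h.py <<'E'
import os
if os.path.exists('jig.npz'):
    _j=np.load('jig.npz');JY=float(_j['yaw']);JT=_j['t'];JM=np.array([[np.cos(JY),-np.sin(JY)],[np.sin(JY),np.cos(JY)]])
    def J(x,y,z,dyaw=0): # jig mm -> world waypoint
        w=JM@np.array([x,y])/1e3+JT;return (w[0],w[1],z/1e3,np.degrees(JY)+dyaw)
    def inj():
        p,Rt=tool();x=Rt.apply([1,0,0]);q=JM.T@(p[:2]-JT)*1e3
        print('tool in jig mm',q.round(1),'z',round(p[2]*1e3,1),'dyaw',round(np.degrees(np.arctan2(x[1],x[0])-JY),2),'F',np.round(r.get_obs()['contact_force'],1),'w',round(r.get_obs()['grip_width']*1e3,1))
E
python3 -c "
from h import *
inj();chain([J(-43.7,-4.4,50,-.3),J(-43.7,-4.4,12,-.3)])"
```

```text
tool in jig mm [-102.6   34.2] z 250.6 dyaw 0.89 F [-1.   0.4  0.3] w 85.3
w [-0.0, 0.0, 0.007] s [0.293, 0.198, 1.002] rows>=4.3
w [0.0, 0.0, 0.0] s [0.0, 0.0, 0.19] rows>=0.8
```

```bash
python3 -m jog '[0,0,0.007,0.294,0.198,1,0.9,0,0,0.007,0.294,0.198,1,0.9,0,0,0.007,0.294,0.198,1,0.9,0,0,0.007,0.294,0.198,1,0.9,0,0,0.007,0.294,0.198,1,0.9,0,0,0.007,0.294,0.198,1,0.9]'
python3 -c "
from h import *
inj();chain([J(-43.7,-4.4,12,-.3)]);grab('wrist','w2')"
```

```text
clock: 3.7
tcp_pos: [0.417, -0.3543, 0.049]
orientation: [-3.012, 0.887, 0.008]
contact_force: [0.6, 0.6, 0.4]
grip_width: 0.077
tool in jig mm [-44.2  -3.2] z 49.0 dyaw -0.24 F [0.6 0.6 0.4] w 77.0
w [-0.0, 0.002, 0.0] s [0.004, 0.006, 0.185] rows>=0.7
```

View pics/w2.png

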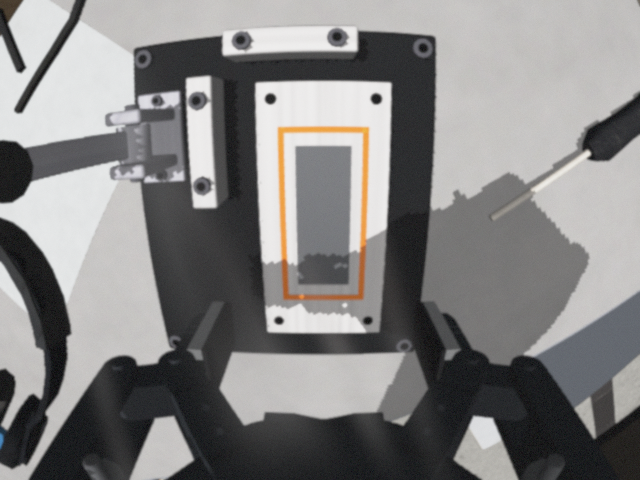

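The base lies centred between the open fingers: its corners are at (255,82), (391,83), (378,332) and (268,332), with the finger pads at (208,330) and (438,330).

```bash
python3 -m jog '[0,0.002,0,0.004,0.006,0.1,0.9,0,0.002,0,0.004,0.006,0.185,0.9,0,0.002,0,0.004,0.006,0.185,0.9]'
python3 -c "
from h import *
P=tool();P=(P[0],P[1].as_rotvec());P[0][2]=.049
w=cast('wrist',[[255,82],[391,83],[378,332],[268,332]],.02,P)
y,t,e=rig([[.065,.031],[.065,-.031],[-.065,-.031],[-.065,.031]],w);print(np.degrees(y),JM.T@(t-JT)*1e3,e)
inj()"
```

```text
clock: 4.05
tcp_pos: [0.4178, -0.3548, 0.0138]
orientation: [-3.013, 0.885, -0.005]
contact_force: [0.2, 0.3, 1.6]
grip_width: 0.0768
-32.800131129501096 [-10.34418423  -3.93602851] [0.00035017 0.0001684  0.00050105 0.00059516]
tool in jig mm [-43.3  -3.2] z 13.8 dyaw -0.17 F [0.2 0.3 1.6] w 76.8
```

```bash
python3 -m jog '[0,0,0,0,0,0.03,0.9,0,0,0,0,0,0.03,0.9]'
python3 -m jog '[0,0,0,0,0,0.0,0.7,0,0,0,0,0,0,0.6,0,0,0,0,0,0,0.6,0,0,0,0,0,0,0.6,0,0,0,0,0,0,0.6]' 40
python3 -c "
from h import *
inj();grab('wrist','w3')"
```

```text
clock: 4.25
tcp_pos: [0.4182, -0.3544, 0.0081]
orientation: [-3.013, 0.884, -0.006]
contact_force: [0.1, 0.1, 0.4]
grip_width: 0.0768
clock: 4.75
tcp_pos: [0.4185, -0.3546, 0.0091]
orientation: [-3.013, 0.884, -0.008]
contact_force: [-1.0, 1.1, 6.8]
grip_width: 0.0607
tool in jig mm [-42.8  -2.6] z 9.1 dyaw -0.14 F [-1.   1.1  6.8] w 60.7
```

View pics/w3.png

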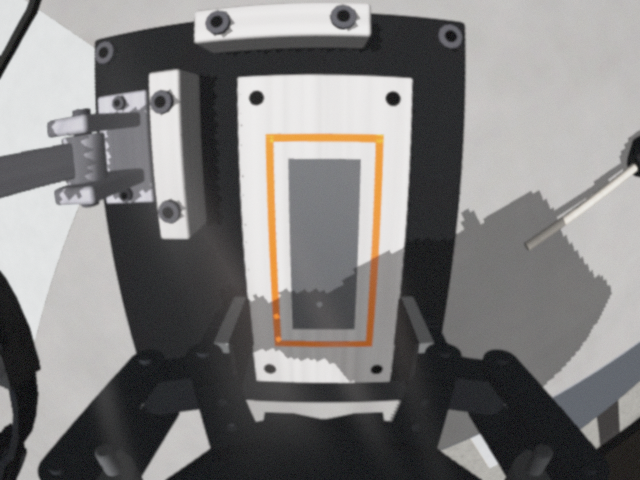

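```bash
python3 -m jog '[0,0,0,0,0,-0.01,0.6,0,0,0,0.02,-0.03,-0.01,0.6,0,0,0,0.03,-0.055,-0.01,0.6,0,0,0,0.03,-0.065,-0.01,0.6,0,0,0,0.03,-0.065,-0.01,0.6]'
python3 -c "
from h import *
inj()"
python3 -m jog '[0,0,0,0,-0.01,0,0.6,0,0,0,0,-0.02,0,0.6,0,0,0,0,-0.02,0,0.6]'
python3 -c "
from h import *
inj();grab('wrist','w4')"
```

```text
clock: 5.3
tcp_pos: [0.431, -0.3462, 0.0109]
orientation: [-3.013, 0.882, -0.007]
contact_force: [0.3, -0.1, -2.0]
grip_width: 0.0602
tool in jig mm [-36.8  11.2] z 10.9 dyaw -0.07 F [ 0.3 -0.1 -2. ] w 60.2
clock: 5.6
tcp_pos: [0.4325, -0.3433, 0.0109]
orientation: [-3.013, 0.884, -0.006]
contact_force: [-1.4, -2.6, -3.7]
grip_width: 0.0603
tool in jig mm [-37.1  14.4] z 10.9 dyaw -0.12 F [-1.4 -2.6 -3.7] w 60.3
```

View pics/w4.png

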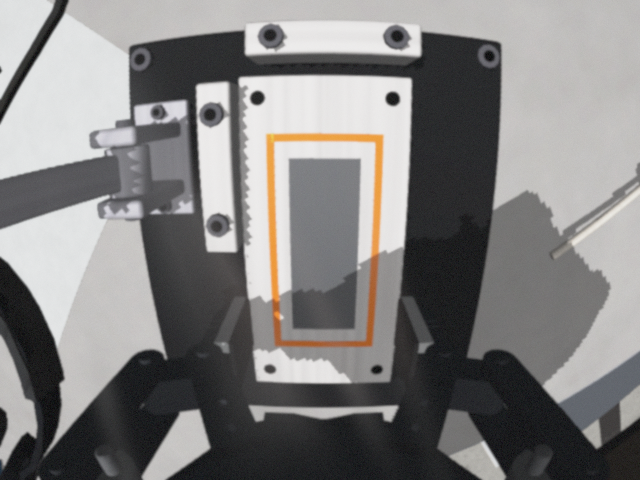

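```bash
python3 -m jog '[0,0,0,0.01,-0.005,0,0.6,0,0,0,0.02,-0.005,0,0.6,0,0,0,0.03,-0.005,0,0.6,0,0,0,0.03,-0.005,0,0.6]'
python3 -c "
from h import *
inj()
print('jigF',JM.T@np.array(r.get_obs()['contact_force'])[:2])
im,P=grab('wrist','w5')
print(proj('wrist',[[*J(65,39,32)[:2],.032],[*J(65,-19,32)[:2],.032]],P))"
```

```text
clock: 6.05
tcp_pos: [0.4369, -0.3462, 0.0107]
orientation: [-3.013, 0.885, -0.004]
contact_force: [-4.7, -2.8, -2.5]
grip_width: 0.0607
tool in jig mm [-31.8  14.4] z 10.7 dyaw -0.17 F [-4.7 -2.8 -2.5] w 60.7
jigF [-2.46239045 -4.93290442]
[[243.85301872  72.6677677 ]
 [421.4825115   73.41388384]]
```

View pics/w5.png

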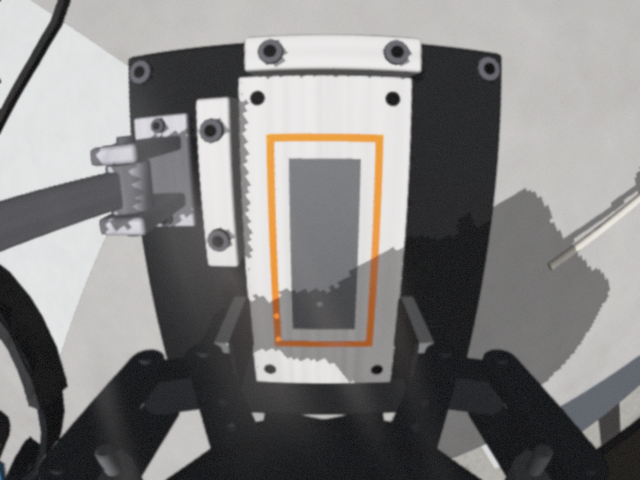

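```bash
python3 -m jog '[0,0,0,0.015,-0.008,0,0.6,0,0,0,0.025,-0.012,0,0.6,0,0,0,0.025,-0.012,0,0.6]'
python3 -c "
from h import *
inj()
print('jigF',JM.T@np.array(r.get_obs()['contact_force'])[:2])"
python3 -m jog '[0,0,0,0.015,-0.01,0,0.6,0,0,0,0.02,-0.015,0,0.6,0,0,0,0.02,-0.015,0,0.6]'
python3 -c "
from h import *
inj()
print('jigF',JM.T@np.array(r.get_obs()['contact_force'])[:2])
im,P=grab('wrist','w6');crop('w6',150,20,300,240,2.6,'w6c')"
```

```text
clock: 6.4
tcp_pos: [0.4374, -0.3464, 0.01]
orientation: [-3.012, 0.888, 0.008]
contact_force: [-13.1, -0.0, 2.6]
grip_width: 0.0602
tool in jig mm [-31.3  14.5] z 10.0 dyaw -0.3 F [-13.1  -0.    2.6] w 60.2
jigF [-11.04725431  -7.07118027]
clock: 6.7
tcp_pos: [0.4374, -0.3463, 0.0096]
orientation: [-3.011, 0.891, 0.018]
contact_force: [-14.2, -1.1, 5.1]
grip_width: 0.0601
tool in jig mm [-31.4  14.6] z 9.6 dyaw -0.41 F [-14.2  -1.1   5.1] w 60.1
jigF [-11.40438719  -8.58916817]
```

View pics/w6c.png

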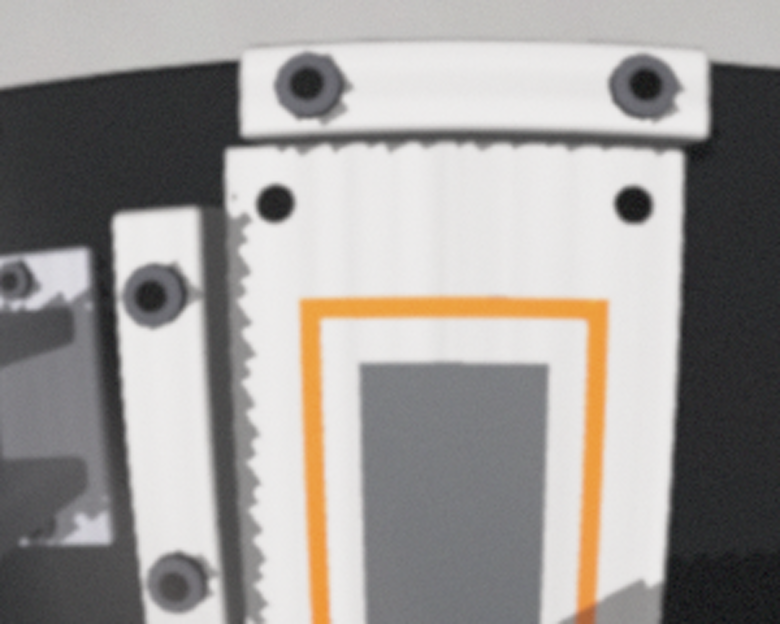

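Base seems seated against both fences (about 11 N and 9 N). I'll release, then square it with pushes from the shut fingers.

```bash
python3 -m jog '[0,0,0,0,0,0,0.6,0,0,0,0,0,0,0.85,0,0,0,0,0,0,0.85,0,0,0,0,0,-0.1,0.85,0,0,0,0,0,-0.25,0.85,0,0,0,0,0,-0.25,0.5]'
python3 -c "
from h import *
inj();chain([J(22,-50,45),J(22,-50,13)])"
```

```text
clock: 7.35
tcp_pos: [0.4406, -0.348, 0.0627]
orientation: [-3.013, 0.891, 0.009]
contact_force: [0.3, -1.2, 0.0]
grip_width: 0.0594
tool in jig mm [-27.7  14.8] z 62.7 dyaw -0.37 F [ 0.3 -1.2  0. ] w 59.4
w [0.0, 0.002, -0.002] s [0.251, 0.322, 0.088] rows>=1.7
w [0.0, 0.0, 0.0] s [0.0, 0.0, 0.16] rows>=0.6
```

```bash
python3 -m jog '[0,0.002,-0.002,0.25,0.32,0,0,0,0.002,-0.002,0.25,0.32,0,0,0,0.002,-0.002,0.25,0.32,0,0,0,0.002,-0.002,0.25,0.32,0,0,0,0.002,-0.002,0.25,0.32,0.15,0,0,0.002,-0.002,0.25,0.32,0.25,0,0,0.002,-0.002,0.25,0.32,0.25,0]'
python3 -c "
from h import *
inj();grab('wrist','w7')"
```

```text
clock: 8.05
tcp_pos: [0.4482, -0.4271, 0.0113]
orientation: [3.016, -0.879, 0.0]
contact_force: [0.5, 0.3, -0.3]
grip_width: -0.0004
tool in jig mm [ 21.3 -47.7] z 11.3 dyaw 0.08 F [ 0.5  0.3 -0.3] w -0.4
```

View pics/w7.png

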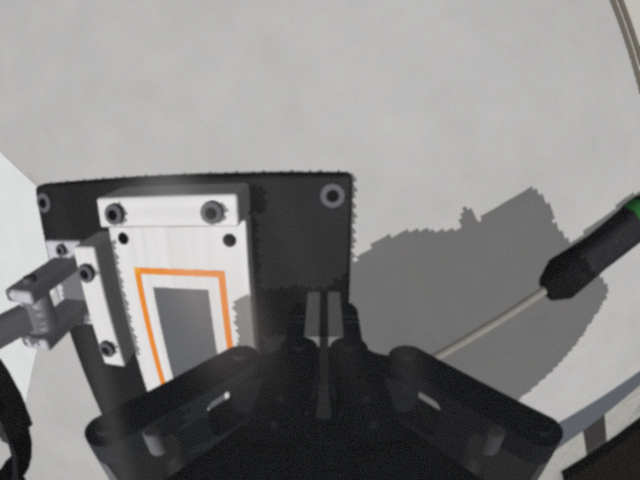

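```bash
python3 -m jog '[0,0,0,0,-0.03,-0.01,0,0,0,0,0,-0.055,-0.01,0,0,0,0,0,-0.07,-0.01,0,0,0,0,0,-0.08,-0.01,0,0,0,0,0,-0.08,-0.01,0]'
python3 -c "
from h import *
inj();print('jigF',JM.T@np.array(r.get_obs()['contact_force'])[:2])"
python3 -m jog '[0,0,0,0,-0.01,0,0,0,0,0,0,-0.02,0,0,0,0,0,0,-0.025,0,0,0,0,0,0,-0.03,0,0,0,0,0,0,-0.03,0,0]'
python3 -c "
from h import *
inj();print('jigF',JM.T@np.array(r.get_obs()['contact_force'])[:2])"
```

```text
clock: 8.6
tcp_pos: [0.457, -0.4129, 0.0137]
orientation: [-3.016, 0.878, 0.0]
contact_force: [-0.3, -0.1, -0.6]
grip_width: 0.0003
tool in jig mm [ 21. -31.] z 13.7 dyaw 0.12 F [-0.3 -0.1 -0.6] w 0.3
jigF [-0.2115196  -0.31251569]
clock: 9.1
tcp_pos: [0.4603, -0.4077, 0.0137]
orientation: [-3.016, 0.878, 0.0]
contact_force: [-0.5, -0.0, 0.6]
grip_width: 0.0003
tool in jig mm [ 21.  -24.9] z 13.7 dyaw 0.13 F [-0.5 -0.   0.6] w 0.3
jigF [-0.4169678  -0.30921649]
```

```bash
python3 -m jog '[0,0,0,0,-0.01,0,0,0,0,0,0,-0.015,0,0,0,0,0,0,-0.02,0,0,0,0,0,0,-0.025,0,0,0,0,0,0,-0.025,0,0]'
python3 -c "
from h import *
inj();print('jigF',JM.T@np.array(r.get_obs()['contact_force'])[:2]);grab('wrist','w8')"
```

```text
clock: 9.6
tcp_pos: [0.4614, -0.4067, 0.0143]
orientation: [3.011, -0.88, 0.001]
contact_force: [-4.1, -7.7, -1.5]
grip_width: 0.0001
tool in jig mm [ 21.5 -23.4] z 14.3 dyaw 0.0 F [-4.1 -7.7 -1.5] w 0.1
jigF [ 0.7047912  -8.64190256]
```

View pics/w8.png

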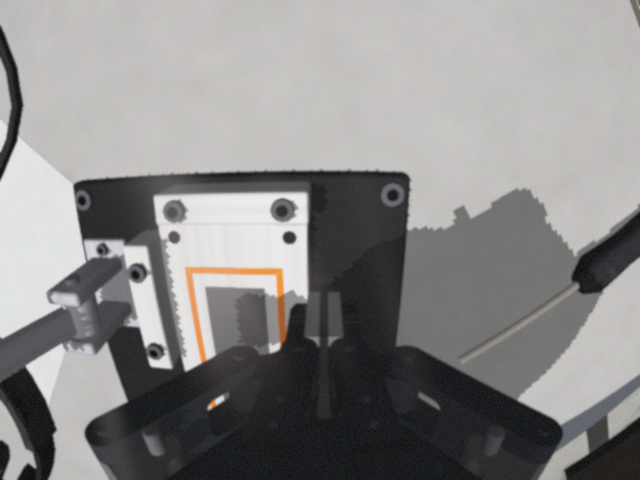

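```bash
python3 -m jog '[0,0,0,0,-0.02,0,0,0,0,0,0,-0.02,0,0,0,0,0,0,0,0,0,0,0,0,0,0.03,0,0,0,0,0,0,0.03,-0.18,0,0,0,0,-0.2,-0.05,-0.18,0,0,0,0,-0.45,-0.18,-0.18,0,0,0,0,-0.57,-0.18,-0.18,0,0,0,0,-0.57,-0.18,-0.1,0,0,0,0,-0.57,-0.18,0,0,0,0,0,-0.57,-0.18,0,0]'
python3 -c "
from h import *
inj();print('jigF',JM.T@np.array(r.get_obs()['contact_force'])[:2])"
```

```text
clock: 10.75
tcp_pos: [0.384, -0.3135, 0.0125]
orientation: [3.013, -0.879, -0.003]
contact_force: [0.7, 0.6, 0.5]
grip_width: 0.0001
tool in jig mm [-93.9  13.4] z 12.5 dyaw 0.04 F [0.7 0.6 0.5] w 0.1
jigF [0.24680777 0.89072394]
```

```bash
python3 -m jog '[0,0,0,0.04,0.015,-0.008,0,0,0,0,0.07,0.015,-0.008,0,0,0,0,0.08,0.015,-0.008,0,0,0,0,0.085,0.015,-0.008,0,0,0,0,0.09,0.015,-0.008,0,0,0,0,0.09,0.015,-0.008,0]'
python3 -c "
from h import *
inj();print('jigF',JM.T@np.array(r.get_obs()['contact_force'])[:2]);grab('wrist','w9')"
```

```text
clock: 11.35
tcp_pos: [0.3976, -0.3257, 0.0142]
orientation: [3.013, -0.879, -0.003]
contact_force: [-0.2, 0.0, -0.1]
grip_width: -0.0
tool in jig mm [-75.9  10.5] z 14.2 dyaw 0.04 F [-0.2  0.  -0.1] w -0.0
jigF [-0.14991998 -0.05491765]
```

View pics/w9.png

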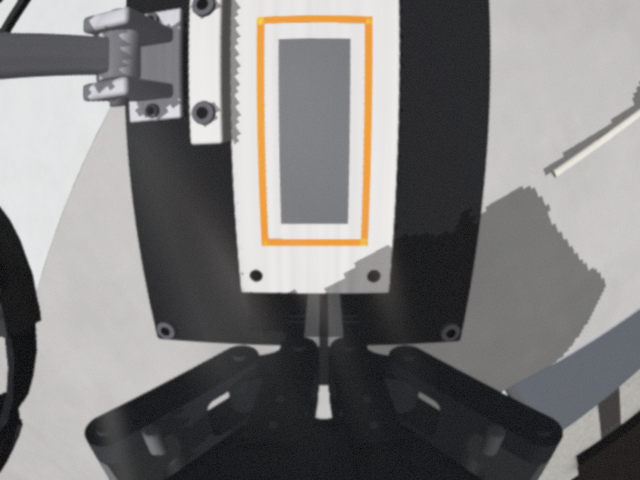

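```bash
python3 -m jog '[0,0,0,0.01,0,0,0,0,0,0,0.015,0,0,0,0,0,0,0.02,0,0,0,0,0,0,0.025,0,0,0,0,0,0,0.03,0,0,0,0,0,0,0.03,0,0,0]'
python3 -c "
from h import *
inj();print('jigF',JM.T@np.array(r.get_obs()['contact_force'])[:2])"
```

```text
clock: 12.0
tcp_pos: [0.3983, -0.3262, 0.0134]
orientation: [-3.014, 0.881, 0.016]
contact_force: [-10.4, 6.4, 9.9]
grip_width: 0.0001
tool in jig mm [-75.1  10.5] z 13.4 dyaw -0.02 F [-10.4   6.4   9.9] w 0.1
jigF [-12.25554039  -0.19418192]
```

```bash
python3 -m jog '[0,0,0,-0.03,0,0,0,0,0,0,-0.1,0,-0.1,0.5,0,0,0,-0.12,0,-0.35,0.9,0,0,0,-0.12,0,-0.6,0.9,0,0,0,-0.12,0,-0.85,0.9,0,0,0,-0.12,0,-0.9,0.9]'
python3 -c "
from h import *
inj();im,P=grab('wrist','w10');np.save('p_w10.npy',np.array(P));crop('w10',190,0,250,190,3.2,'w10c')
chain([(.46,-.1,.25,0),(.432,.108,.25,23.5)])"
```

```text
clock: 12.6
tcp_pos: [0.3818, -0.3163, 0.1982]
orientation: [-3.014, 0.882, 0.003]
contact_force: [0.0, -0.9, 0.2]
grip_width: 0.0726
tool in jig mm [-94.3   9.9] z 198.2 dyaw -0.06 F [ 0.  -0.9  0.2] w 72.6
w [-0.0, 0.001, -0.181] s [-0.252, -1.119, -0.261] rows>=4.7
w [0.0, 0.0, -0.131] s [-0.14, -1.04, 0.0] rows>=4.2
```

View pics/w10c.png

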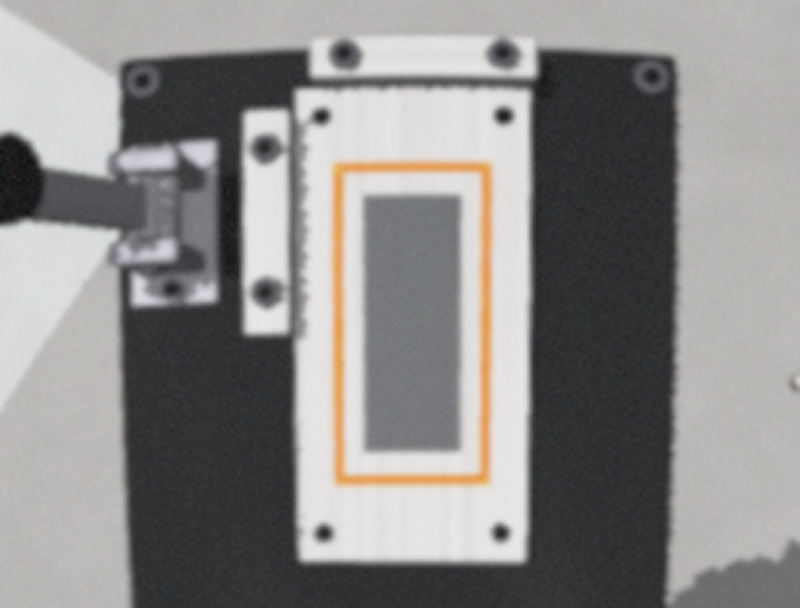

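The base sits flush in both fences (crop corners (293,88), (532,90), (528,563), (298,562)). Its measured centre gives me a home reference for the cover.

```bash
python3 -m jog '[0,0,-0.18,-0.25,-1,-0.26,0.95,0,0,-0.18,-0.25,-1,-0.26,0.95,0,0,-0.18,-0.25,-1,-0.26,0.95,0,0,-0.18,-0.25,-1,-0.26,0.95,0,0,-0.18,-0.25,-1,-0.26,0.95]' | head -2
python3 -c "
from h import *
P=np.load('p_w10.npy')
C=lambda l:(np.array(l)+.5)/3.2+[190,0]-.5
w=cast('wrist',C([[293,88],[532,90],[528,563],[298,562]]),.02,(P[0],P[1]))
y,t,e=rig([[.065,.031],[.065,-.031],[-.065,-.031],[-.065,.031]],w);print(np.degrees(y-JY),JM.T@(t-JT)*1e3,e)
chain([(.432,.108,.25,23.5)])"
```

```text
clock: 13.15
tcp_pos: [0.4494, -0.1145, 0.2498]
-0.16957355693875573 [-0.57289622 13.39555785] [0.0008782  0.0005253  0.00063747 0.00034099]
w [-0.001, 0.0, -0.128] s [-0.078, -1.113, 0.003] rows>=4.5
```

Home measures (−0.6, 13.4) mm against (0, 13) nominal, with 0.2° of yaw, so they agree.

```bash
python3 -m jog '[0,0,-0.128,-0.078,-1,0,0.95,0,0,-0.128,-0.078,-1,0,0.95,0,0,-0.128,-0.078,-1,0,0.95,0,0,-0.128,-0.078,-1,0,0.95,0,0,-0.128,-0.078,-1,0,0.95]' | head -2
python3 -c "
from h import *
im,P=grab('wrist','w11');np.save('p_w11.npy',np.array(P))"
```

```text
clock: 13.65
tcp_pos: [0.4307, 0.0916, 0.2495]
```

View pics/w11.png

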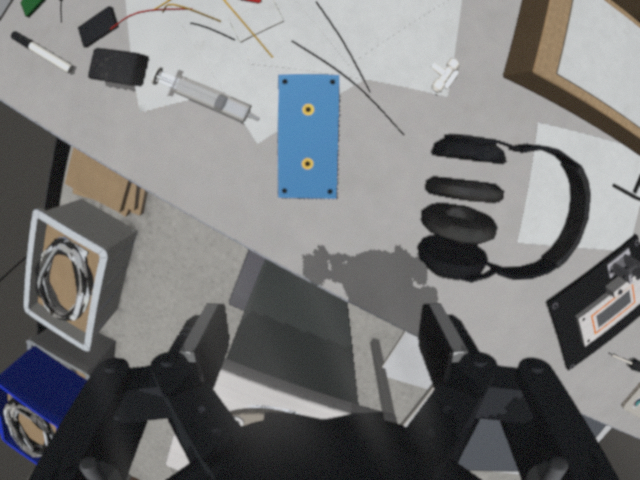

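The cover is at (278–340, 73–199). The syringe tip is near its upper left edge (258,118) and the headphones start at x≈425, so the lower (near) half is free for the fingers.

```bash
python3 - <<'E'
from h import *
im=cv2.imread('pics/w11.png');P=np.load('p_w11.npy');P=(P[0],P[1])
hsv=cv2.cvtColor(im,cv2.COLOR_BGR2HSV)
m=cv2.inRange(hsv,(95,90,90),(120,255,255));m[:,:200]=0
cs,_=cv2.findContours(m,0,2);c=max(cs,key=cv2.contourArea)
w=cast('wrist',c[:,0,:],.01,P)[:,:2]
(cx,cy),(a,b),ang=cv2.minAreaRect((w*1e4).astype(np.float32))
print(cx/1e4,cy/1e4,a/10,b/10,ang)
yaw=np.radians(ang if a>b else ang+90);yaw=(yaw+np.pi/2)%np.pi-np.pi/2
M=np.array([[np.cos(yaw),-np.sin(yaw)],[np.sin(yaw),np.cos(yaw)]]);t=np.array([cx,cy])/1e4
np.savez('cov.npz',yaw=yaw,t=t);print(np.degrees(yaw))
g=t+M@[-.032,0];print(g)
chain([(*g,.05,np.degrees(yaw)),(*g,-.001,np.degrees(yaw))])
# syringe, headphone in cover frame
q=cast('wrist',[[258,118],[148,78],[425,185],[432,150],[418,255]],.01,P)[:,:2];print(((q-t)@M*1e3).round())
E
```

```text
0.4777146484375 0.13165113525390626 128.1456298828125 61.175244140625 22.975086212158203
22.975086212158207
[0.44825306 0.11916055]
w [-0.001, 0.0, 0.005] s [0.14, -0.096, 0.998] rows>=4.0
w [0.0, 0.0, 0.0] s [0.0, 0.0, 0.255] rows>=1.0
[[  19.   51.]
 [  70.  175.]
 [ -47. -126.]
 [  -9. -131.]
 [-127. -126.]]
```

```bash
python3 -m jog '[0,0,0.005,0.14,-0.096,1,0.9,0,0,0.005,0.14,-0.096,1,0.9,0,0,0.005,0.14,-0.096,1,0.9,0,0,0.005,0.14,-0.096,1,0.9,0,0,0.005,0.14,-0.096,1,0.9]' | head -3
python3 -c "
from h import *
c=np.load('cov.npz');y=float(c['yaw']);g=c['t']+np.array([np.cos(y),np.sin(y)])*-.032
chain([(*g,.003,np.degrees(y))]);im,P=grab('wrist','w12')"
```

```text
clock: 14.2
tcp_pos: [0.4445, 0.1165, 0.0441]
orientation: [3.078, 0.626, -0.02]
w [-0.001, 0.004, 0.0] s [0.025, -0.004, 0.205] rows>=0.8
```

View pics/w12.png

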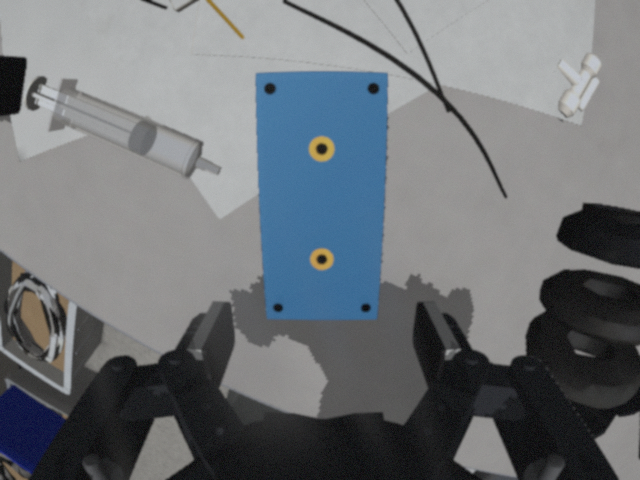

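The cover (257–388, 72–320) is centred between the pads, and the syringe tip (215,170) and headphones are well clear.

```bash
python3 -m jog '[0,0.004,0,0.025,-0.004,0.12,0.9,0,0.004,0,0.025,-0.004,0.2,0.9,0,0.004,0,0.025,-0.004,0.205,0.9]' 
python3 -m jog '[0,0,0,0,0,0,0.75,0,0,0,0,0,0,0.6,0,0,0,0,0,0,0.6,0,0,0,0,0,0,0.6,0,0,0,0,0,0,0.6]' 40
python3 -c "
from h import *
im,P=grab('wrist','w13')"
```

```text
clock: 14.55
tcp_pos: [0.4504, 0.1183, 0.0068]
orientation: [-3.076, -0.622, -0.006]
contact_force: [0.4, 1.0, 0.2]
grip_width: 0.0765
clock: 15.05
tcp_pos: [0.4506, 0.1185, 0.0072]
orientation: [-3.076, -0.622, -0.007]
contact_force: [0.2, -0.0, 0.1]
grip_width: 0.0512
```

View pics/w13.png

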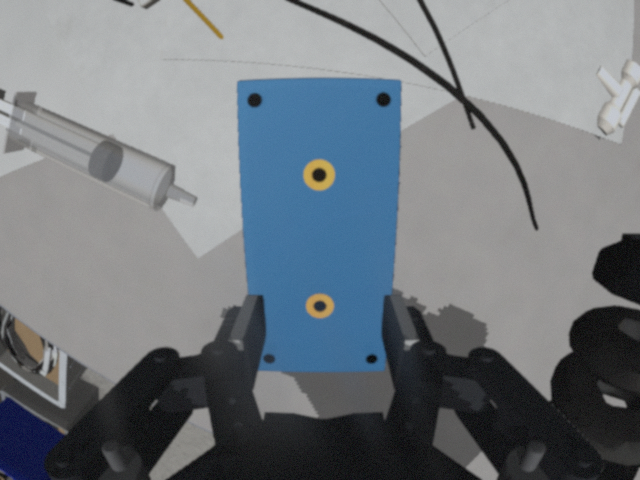

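The fingers stopped at 51 mm, so they passed over the cover: the tips sit about 5 mm behind the TCP at this opening. I'll reopen and go lower.

```bash
python3 -m jog '[0,0,0,0,0,0,0.9,0,0,0,0,0,0,0.9,0,0,0,0,0,0,0.9,0,0,0,0,0,0.03,0.9,0,0,0,0,0,0.048,0.9,0,0,0,0,0,0.05,0.9]' 
python3 -m jog '[0,0,0,0,0,0,0.75,0,0,0,0,0,0,0.6,0,0,0,0,0,0,0.6,0,0,0,0,0,0,0.6,0,0,0,0,0,0,0.6]' 40
python3 -c "
from h import *
im,P=grab('wrist','w14')"
```

```text
clock: 15.7
tcp_pos: [0.45, 0.1183, -0.0037]
orientation: [-3.076, -0.622, -0.005]
contact_force: [-0.1, 0.1, 0.0]
grip_width: 0.0768
clock: 16.2
tcp_pos: [0.4499, 0.1183, -0.0036]
orientation: [-3.076, -0.622, -0.004]
contact_force: [-1.7, -0.3, 4.4]
grip_width: 0.0608
```

View pics/w14.png

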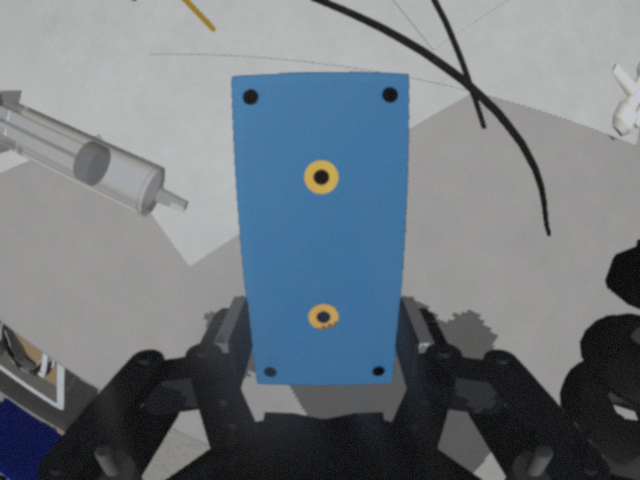

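```bash
python3 -m jog '[0,0,0,0,0,-0.1,0.6,0,0,0,0,0,-0.3,0.6,0,0,0,0,0,-0.55,0.6,0,0,0,0,0,-0.75,0.6,0,0,0,0,0,-0.8,0.6]' 50
python3 -c "
from h import *
chain([(.46,-.08,.155,0),(.44,-.22,.155,-25),J(-60,13,130)]);im,P=grab('wrist','w15')"
```

```text
clock: 16.75
tcp_pos: [0.4518, 0.1182, 0.1599]
orientation: [-3.074, -0.621, -0.014]
contact_force: [0.4, -0.4, -1.1]
grip_width: 0.0601
w [-0.002, -0.003, 0.127] s [-0.347, 0.929, 0.017] rows>=4.0
w [0.0, 0.0, 0.139] s [-0.1, 0.7, 0.0] rows>=2.9
w [0.0, 0.0, 0.042] s [0.112, 0.567, 0.125] rows>=2.4
```

View pics/w15.png

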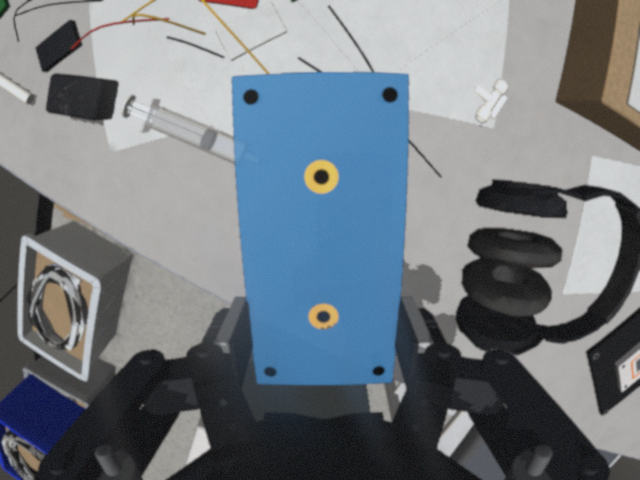

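The cover is held and unmoved in the image (232–409, 73–384). Next I carry it over to the jig.

```bash
python3 -m jog '[0,0,0.03,-0.08,0.23,0,0.6,0,0,0.06,-0.17,0.46,0,0.6,0,0,0.095,-0.26,0.7,0,0.6,0,0,0.127,-0.347,0.93,0.017,0.6,0,0,0.127,-0.347,0.93,0.017,0.6]' | head -3
python3 -m jog '[0,0,0.05,-0.03,0.25,0,0.6,0,0,0.1,-0.07,0.5,0,0.6,0,0,0.139,-0.1,0.7,0,0.6,0,0,0.139,-0.1,0.7,0,0.6]' | head -3
python3 -c "
from h import *
inj();chain([J(-60,13,100),J(-36,11,60)])"
```

```text
clock: 17.3
tcp_pos: [0.4582, -0.0869, 0.1535]
orientation: [-3.138, 0.02, -0.01]
clock: 17.7
tcp_pos: [0.4337, -0.233, 0.1522]
orientation: [-3.057, 0.72, -0.008]
tool in jig mm [-95.5 108. ] z 152.2 dyaw 6.06 F [-0.5  0.3 -1.4] w 60.1
w [-0.001, -0.001, 0.034] s [0.125, 0.492, 0.261] rows>=2.3
w [0.0, 0.0, 0.0] s [0.12, 0.01, 0.2] rows>=0.9
```

```bash
python3 -m jog '[0,0,0.017,-0.03,0.22,0,0.6,0,0,0.034,0.0,0.44,0.05,0.6,0,0,0.034,0.08,0.49,0.15,0.6,0,0,0.034,0.125,0.492,0.26,0.6,0,0,0.034,0.125,0.492,0.26,0.6]' | head -3
python3 -c "
from h import *
inj();chain([J(-36,11,60),J(-36,11,19)]);im,P=grab('wrist','w16')"
```

```text
clock: 18.2
tcp_pos: [0.4115, -0.3308, 0.0966]
orientation: [-3.014, 0.881, 0.001]
tool in jig mm [-61.5  13.6] z 96.6 dyaw 0.0 F [-0.3  0.5 -1. ] w 60.3
w [-0.0, 0.0, 0.0] s [0.128, 0.013, 0.183] rows>=0.9
w [0.0, 0.0, 0.0] s [0.0, 0.0, 0.205] rows>=0.8
```

View pics/w16.png

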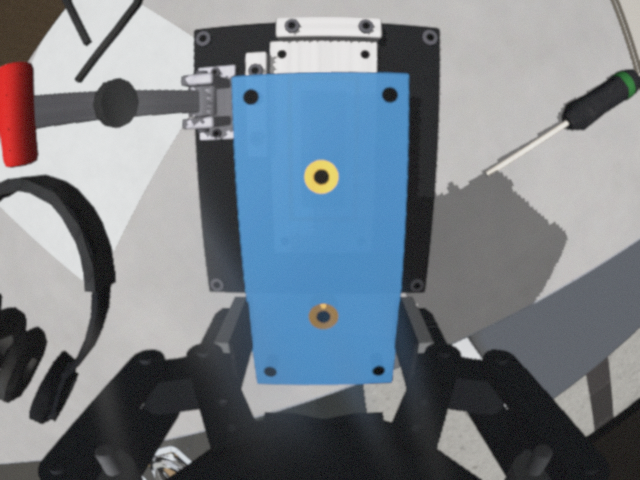

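```bash
python3 -m jog '[0,0,0,0.06,0.01,0.1,0.6,0,0,0,0.125,0.023,0.2,0.6,0,0,0,0.125,0.023,0.3,0.6,0,0,0,0.125,0.023,0.375,0.6,0,0,0,0.125,0.023,0.375,0.6]' | head -3
python3 -c "
from h import *
inj();im,P=grab('wrist','w17')"
```

```text
clock: 18.75
tcp_pos: [0.4289, -0.3465, 0.0216]
orientation: [-3.013, 0.879, 0.005]
tool in jig mm [-38.4   9.8] z 21.6 dyaw 0.06 F [ 0.2 -0.5 -2.5] w 60.3
```

View pics/w17.png

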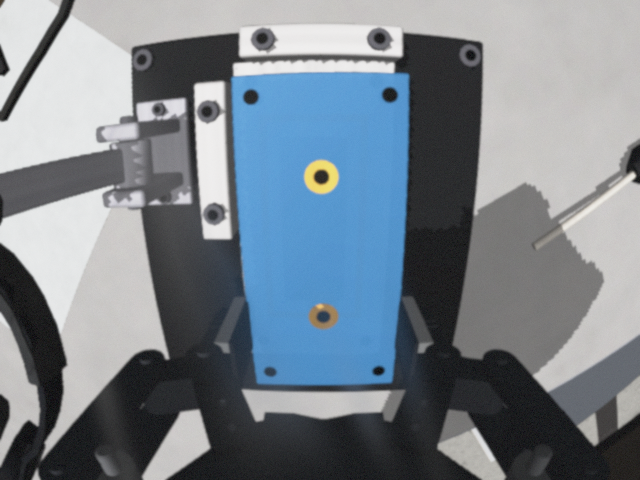

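```bash
python3 -m jog '[0,0,0,0,0,0.012,0.6,0,0,0,0,0,0.024,0.6,0,0,0,0,0,0.024,0.6,0,0,0,0,0,0.024,0.6]' | head -4
python3 -c "
from h import *
inj()"
python3 -m jog '[0,0,0,0.01,-0.01,0,0.6,0,0,0,0.02,-0.02,0,0.6,0,0,0,0.03,-0.025,0,0.6,0,0,0,0.03,-0.025,0,0.6]' | head -4
python3 -c "
from h import *
inj();print('jigF',JM.T@np.array(r.get_obs()['contact_force'])[:2]);im,P=grab('wrist','w18')"
```

```text
clock: 19.2
tcp_pos: [0.4296, -0.3473, 0.0183]
orientation: [-3.014, 0.88, 0.001]
contact_force: [0.3, 0.0, -1.9]
tool in jig mm [-37.4   9.5] z 18.3 dyaw 0.03 F [ 0.3  0.  -1.9] w 60.4
clock: 19.6
tcp_pos: [0.4358, -0.3469, 0.0181]
orientation: [-3.014, 0.883, 0.004]
contact_force: [-4.0, -1.6, -0.7]
tool in jig mm [-32.3  13.1] z 18.1 dyaw -0.09 F [-4.  -1.6 -0.7] w 60.2
jigF [-2.49398733 -3.51185279]
```

View pics/w18.png

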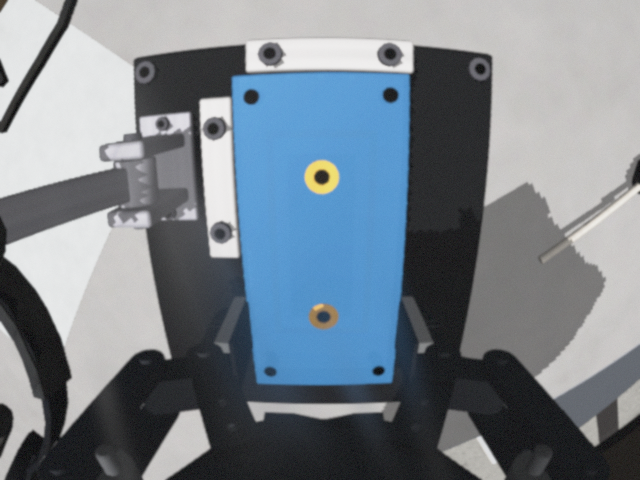

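The cover is close to both fences but still slightly above the base (no upward force yet). I'll lower, press and release.

```bash
python3 -m jog '[0,0,0,-0.005,0.005,0.01,0.6,0,0,0,-0.005,0.005,0.02,0.6,0,0,0,-0.005,0.005,0.02,0.6]' | head -4
python3 -c "
from h import *
inj();print('jigF',JM.T@np.array(r.get_obs()['contact_force'])[:2])"
python3 -m jog '[0,0,0,0.01,-0.01,0.0,0.6,0,0,0,0.02,-0.015,0,0.6,0,0,0,0.02,-0.015,0.0,0.6]' | head -4
python3 -c "
from h import *
inj();print('jigF',JM.T@np.array(r.get_obs()['contact_force'])[:2])"
```

```text
clock: 19.95
tcp_pos: [0.4353, -0.3473, 0.0165]
orientation: [-3.012, 0.882, 0.001]
contact_force: [-6.2, 7.1, 28.4]
tool in jig mm [-32.6  12.5] z 16.5 dyaw -0.07 F [-6.2  7.1 28.4] w 60.3
jigF [-9.02255831  2.60618057]
clock: 20.25
tcp_pos: [0.4363, -0.3467, 0.0166]
orientation: [-3.009, 0.887, 0.009]
contact_force: [-12.7, 3.6, 12.5]
tool in jig mm [-32.1  13.6] z 16.6 dyaw -0.28 F [-12.7   3.6  12.5] w 60.8
jigF [-12.61302582  -3.82147516]
```

```bash
python3 -m jog '[0,0,0,0,0,0,0.6,0,0,0,0,0,0,0.85,0,0,0,0,0,0,0.85,0,0,0,0,0,-0.05,0.85,0,0,0,0,0,-0.2,0.85,0,0,0,0,0,-0.3,0.4,0,0,0,0,0,-0.3,0.2]'
python3 -c "
from h import *
inj();chain([J(22,-45,76),J(22,-45,25)])"
```

```text
clock: 20.95
tcp_pos: [0.4384, -0.3484, 0.0795]
orientation: [-3.01, 0.887, 0.001]
contact_force: [0.8, 0.6, -0.2]
grip_width: 0.0445
tool in jig mm [-29.4  13.3] z 79.5 dyaw -0.25 F [ 0.8  0.6 -0.2] w 44.5
w [-0.001, 0.0, -0.001] s [0.258, 0.291, 0.016] rows>=1.6
w [0.0, 0.0, 0.0] s [0.0, 0.0, 0.255] rows>=1.0
```

```bash
python3 -m jog '[0,0,-0.001,0.13,0.15,0,0,0,0,-0.001,0.258,0.28,0,0,0,0,-0.001,0.258,0.28,0.05,0,0,0,-0.001,0.258,0.28,0.15,0,0,0,-0.001,0.258,0.28,0.27,0,0,0,-0.001,0.258,0.28,0.275,0,0,0,-0.001,0.258,0.28,0.275,0]'|head -3
python3 -c "
from h import *
inj()"
python3 -m jog '[0,0,0,0,-0.03,0,0,0,0,0,0,-0.06,0,0,0,0,0,0,-0.08,0,0,0,0,0,0,-0.085,0,0,0,0,0,0,-0.085,0,0]'|head -3
python3 -c "
from h import *
inj();print('jigF',JM.T@np.array(r.get_obs()['contact_force'])[:2])"
```

```text
clock: 21.65
tcp_pos: [0.4511, -0.4225, 0.0238]
orientation: [-3.011, 0.882, 0.003]
tool in jig mm [ 21.3 -42.4] z 23.8 dyaw -0.06 F [ 1.   0.3 -1. ] w 0.5
clock: 22.15
tcp_pos: [0.4607, -0.4079, 0.0242]
orientation: [-3.011, 0.88, 0.002]
tool in jig mm [ 21.5 -24.9] z 24.2 dyaw -0.02 F [-1.   0.1  0. ] w 0.0
jigF [-0.91382453 -0.40706775]
```

```bash
python3 -m jog '[0,0,0,0,-0.01,0,0,0,0,0,0,-0.015,0,0,0,0,0,0,-0.02,0,0,0,0,0,0,-0.025,0,0,0,0,0,0,-0.03,0,0,0,0,0,0,-0.03,0,0]'|head -3
python3 -c "
from h import *
inj();print('jigF',JM.T@np.array(r.get_obs()['contact_force'])[:2])"
```

```text
clock: 22.75
tcp_pos: [0.461, -0.4063, 0.0246]
orientation: [3.013, -0.886, -0.004]
tool in jig mm [ 20.8 -23.3] z 24.6 dyaw -0.21 F [-6.2 -7.   0.4] w -0.3
jigF [-1.45935863 -9.21886759]
```

```bash
python3 -m jog '[0,0,0,0,0,0,0,0,0,0.001,0,0.03,0,0,0,0,0.001,0,0.04,-0.15,0,0,0,0.001,-0.2,-0.05,-0.18,0,0,0,0.001,-0.45,-0.17,-0.18,0,0,0,0.001,-0.56,-0.17,-0.18,0,0,0,0.001,-0.56,-0.17,-0.1,0,0,0,0.001,-0.56,-0.17,0,0,0,0,0.001,-0.56,-0.17,0,0]'|head -3
python3 -c "
from h import *
inj()"
python3 -m jog '[0,0,0,0.03,0,0,0,0,0,0,0.06,0,0,0,0,0,0,0.075,0,0,0,0,0,0,0.085,0,0,0,0,0,0,0.09,0,0,0,0,0,0,0.09,0,0,0]'|head -3
python3 -c "
from h import *
inj();print('jigF',JM.T@np.array(r.get_obs()['contact_force'])[:2])"
```

```text
clock: 23.65
tcp_pos: [0.3847, -0.3158, 0.0235]
orientation: [-3.012, 0.89, 0.008]
tool in jig mm [-92.2  11.9] z 23.5 dyaw -0.36 F [-0.3 -0.1  0.4] w -0.1
clock: 24.25
tcp_pos: [0.3989, -0.325, 0.0233]
orientation: [-3.011, 0.89, 0.01]
tool in jig mm [-75.2  11.8] z 23.3 dyaw -0.37 F [-3.3  3.6  4.7] w 0.0
jigF [-4.69805808  1.22353471]
```

```bash
python3 -m jog '[0,0,0,0.01,0,0,0,0,0,0,0.02,0,0,0,0,0,0,0.025,0,0,0,0,0,0,0.025,0,0,0]'|head -3
python3 -c "
from h import *
inj();print('jigF',JM.T@np.array(r.get_obs()['contact_force'])[:2])"
python3 -m jog '[0,0,0,0,0,0,0,0,0,0,-0.05,0,0,0,0,0,0.002,-0.1,0,-0.2,0,0,0,0.002,-0.12,0,-0.45,0,0,0,0.002,-0.12,0,-0.7,0,0,0,0.002,-0.12,0,-0.8,0,0,0,0.002,-0.12,0,-0.8,0]'|head -3
python3 -c "
from h import *
inj();im,P=grab('wrist','w19');np.save('p_w19.npy',np.array(P));crop('w19',150,0,290,220,2.7,'w19c');grab('side','side1');crop('side1',240,230,130,130,5,'s1c')"
```

```text
clock: 24.65
tcp_pos: [0.399, -0.3251, 0.0226]
orientation: [-3.006, 0.891, 0.022]
tool in jig mm [-75.1  11.7] z 22.6 dyaw -0.43 F [-11.8   7.8  10.9] w -0.1
jigF [-14.14135932   0.19992524]
clock: 25.35
tcp_pos: [0.3828, -0.3148, 0.1858]
orientation: [-3.004, 0.9, 0.01]
tool in jig mm [-94.3  11.6] z 185.8 dyaw -0.76 F [-0.   0.5 -0.5] w -0.1
```

View pics/w19c.png

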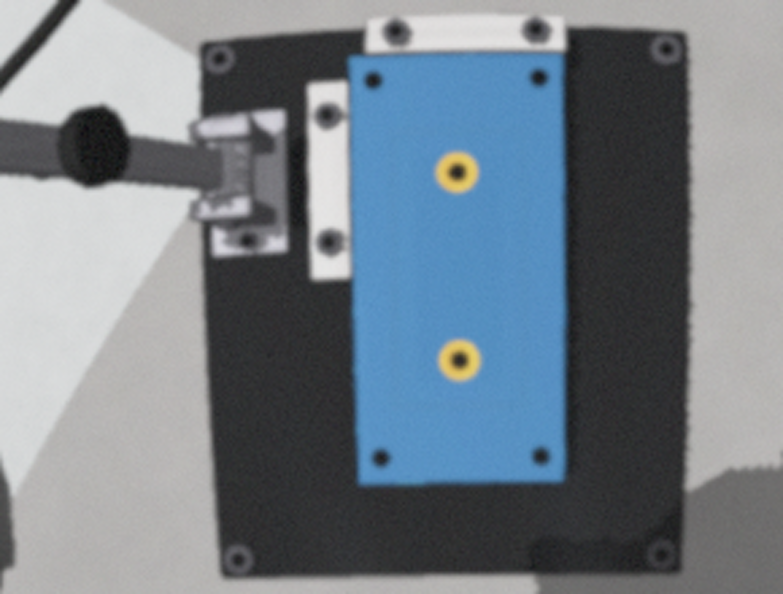

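View pics/s1c.png

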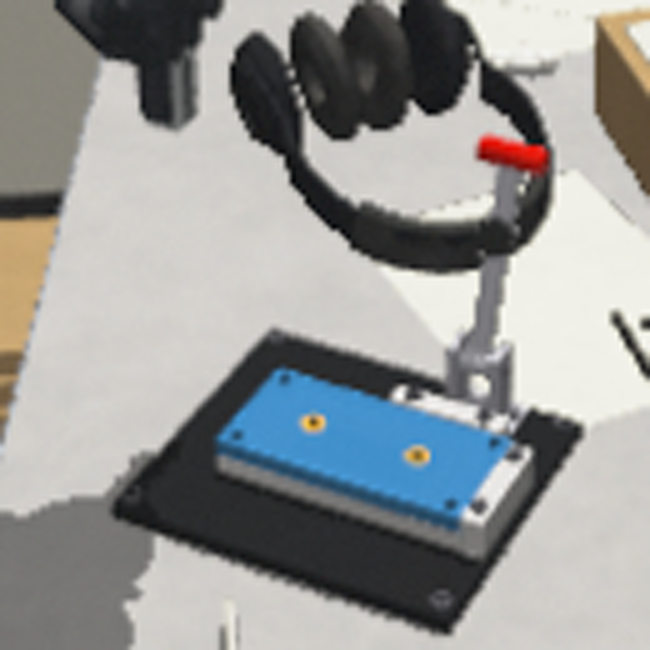

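Cover and base are flush in both fences in both views. Now I'll locate the handle (side pixel about (342,260)) in the bar's swing plane.

```bash
python3 - <<'E'
from h import *
o,d=ray('side',[[342.2,260.2]]);d=d[0]
ol=JM.T@(o[:2]-JT);dl=JM.T@d[:2]
t=(.030-ol[0])/dl[0]
P=np.array([ol[0]+t*dl[0],ol[1]+t*dl[1],o[2]+t*d[2]])*1e3;print('side',P,'len',np.hypot(P[1]-78,P[2]-42),'ang',np.degrees(np.arctan2(P[2]-42,78-P[1])))
# wrist w16 handle (18,115)
im=cv2.imread('pics/w11.png')
E
```

```text
side [ 30.         119.17452069 138.15558776] len 104.60037386335807 ang 113.18096055219938
```

```bash
python3 - <<'E'
from h import *
for n,px,z in [('side',[[428,318],[496,335],[360,245],[402,302],[386,232]],0),('side',[[402,292],[361,236]],.05)]:
    w=cast(n,px,z)[:,:2];print(w.round(3).tolist(),((w-JT)@JM*1e3).round().tolist())
inj();print(np.round(r.get_obs()['joints'],2));chain([J(-40,145,220),J(30,150,200),J(30,150,125)])
E
```

```text
[[0.75, -0.367], [0.887, -0.447], [0.649, 0.009], [0.703, -0.296], [0.752, 0.084]] [[243.0, 165.0], [402.0, 172.0], [-44.0, 428.0], [166.0, 200.0], [2.0, 546.0]]
[[0.693, -0.32], [0.645, -0.021]] [[170.0, 174.0], [-31.0, 400.0]]
tool in jig mm [-96.6  12.3] z 182.8 dyaw -0.74 F [-0.2  0.4  0.5] w 0.0
[-0.27  0.4   1.06  2.07 -0.44  0.93 -1.12]
w [-0.001, 0.004, -0.004] s [0.272, -0.668, -0.188] rows>=3.0
w [0.0, 0.0, 0.0] s [0.35, -0.025, 0.1] rows>=1.5
w [0.0, 0.0, 0.0] s [0.0, 0.0, 0.375] rows>=1.5
```

```bash
python3 -m jog '[0,0.004,-0.004,0.05,-0.22,-0.2,0,0,0.004,-0.004,0.15,-0.45,-0.2,0,0,0.004,-0.004,0.27,-0.68,-0.15,0,0,0.004,-0.004,0.45,-0.69,-0.1,0,0,0.004,-0.004,0.62,-0.69,-0.08,0,0,0.004,-0.004,0.62,-0.69,-0.08,0]'|head -3
python3 -c "
from h import *
inj();im,P=grab('wrist','w20');chain([J(30,148,125)])"
```

```text
clock: 26.05
tcp_pos: [0.5629, -0.2665, 0.1939]
orientation: [-3.016, 0.878, 0.005]
tool in jig mm [ 31.5 149.3] z 193.9 dyaw 0.09 F [ 0.2 -0.3 -0.1] w -0.0
w [-0.0, 0.001, -0.0] s [0.003, 0.001, 0.347] rows>=1.4
```

View pics/w20.png

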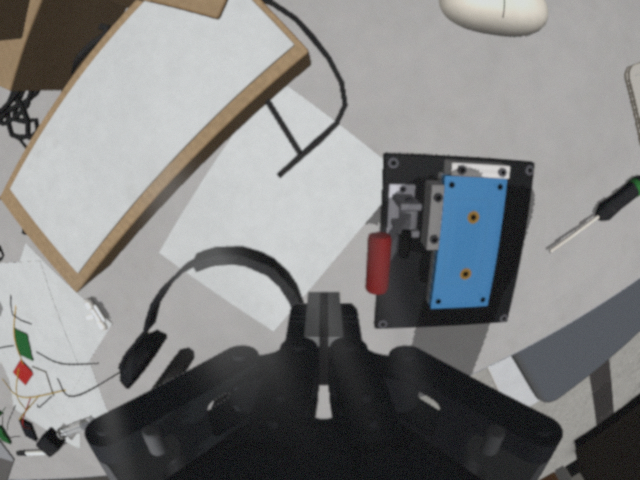

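The red handle is at (378,265), just to the right of the shut fingers (323,300). I'll descend beside it.

```bash
python3 -m jog '[0,0.001,0,0,0,0.2,0,0,0.001,0,0,0,0.34,0,0,0.001,0,0,0,0.355,0,0,0.001,0,0,0,0.355,0]'|head -4
python3 -m jog '[0,0,0,0,0.04,0,0,0,0,0,0,0.08,0,0,0,0,0,0,0.12,0,0,0,0,0,0,0.16,0,0,0,0,0,0,0.2,0,0,0,0,0,0,0.22,0,0]'
python3 -c "
from h import *
inj();im,P=grab('wrist','w21')"
```

```text
clock: 26.5
tcp_pos: [0.5592, -0.2662, 0.123]
orientation: [-3.014, 0.883, 0.005]
contact_force: [0.1, -0.2, 0.9]
clock: 27.1
tcp_pos: [0.5345, -0.3047, 0.1233]
orientation: [3.014, -0.886, -0.005]
contact_force: [0.6, 1.2, -0.1]
grip_width: -0.0
tool in jig mm [ 28.1 101.9] z 123.3 dyaw -0.17 F [ 0.6  1.2 -0.1] w -0.0
```

View pics/w21.png

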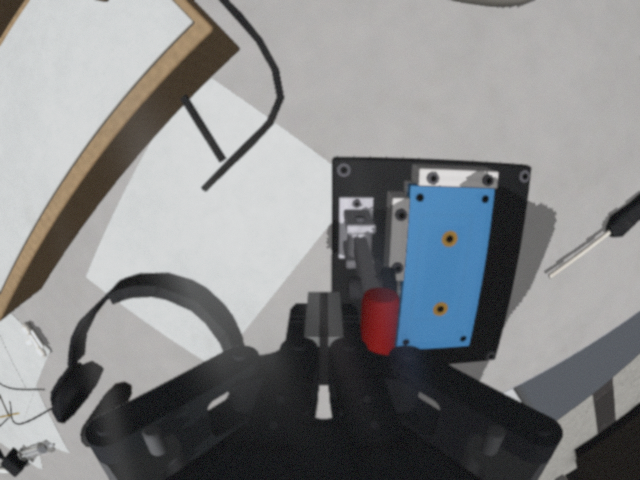

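```bash
python3 -m jog '[0,0,0,0,0.04,0,0,0,0,0,0,0.08,0,0,0,0,0,0,0.12,0,0,0,0,0,0,0.16,0,0,0,0,0,0,0.2,0,0,0,0,0,0,0.23,0,0,0,0,0,0,0.26,0,0,0,0,0,0,0.26,0,0]'
python3 -c "
from h import *
inj();im,P=grab('side','side2');crop('side2',240,180,160,180,4,'s2c')"
```

```text
clock: 27.95
tcp_pos: [0.5052, -0.3499, 0.1234]
orientation: [3.012, -0.889, -0.005]
contact_force: [-1.1, 0.2, 0.1]
grip_width: 0.0001
tool in jig mm [27.7 48. ] z 123.4 dyaw -0.29 F [-1.1  0.2  0.1] w 0.1
```

View pics/s2c.png

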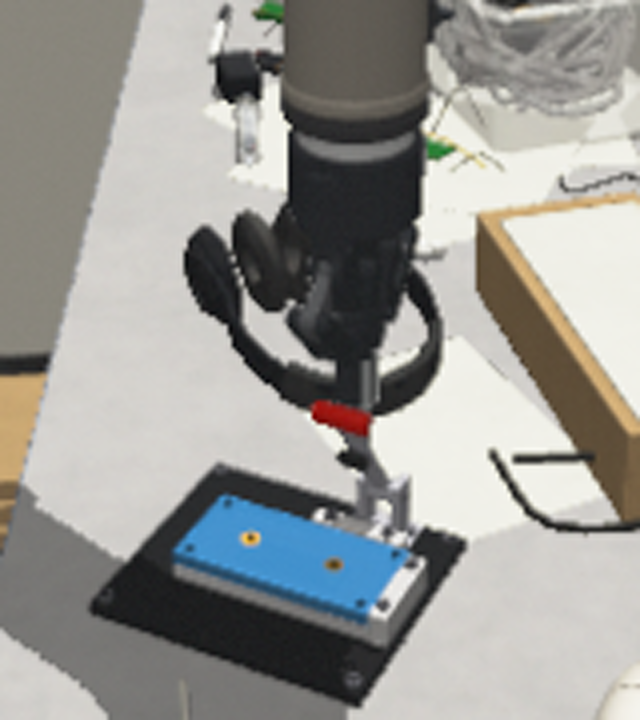

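The bar leans over the cover now, with the handle at crop (341,416). I'll push a bit further, then lift and press it down from above.

```bash
python3 -m jog '[0,0,0,0,0.04,0,0,0,0,0,0,0.08,0,0,0,0,0,0,0.12,0,0,0,0,0,0,0.14,0,0,0,0,0,0,0.14,-0.1,0,0,0,0,0,0.2,-0.2,0,0,0,0,0,0.3,-0.2,0,0,0,0,0,0.3,-0.2,0]'
python3 -c "
from h import *
inj();im,P=grab('wrist','w22');im,P=grab('side','side3');crop('side3',240,180,160,180,4,'s3c')"
```

```text
clock: 28.8
tcp_pos: [0.4713, -0.4026, 0.1645]
orientation: [3.009, -0.893, -0.003]
contact_force: [-0.7, -0.1, -0.2]
grip_width: -0.0002
tool in jig mm [ 27.5 -14.6] z 164.5 dyaw -0.49 F [-0.7 -0.1 -0.2] w -0.2
```

View pics/s3c.png

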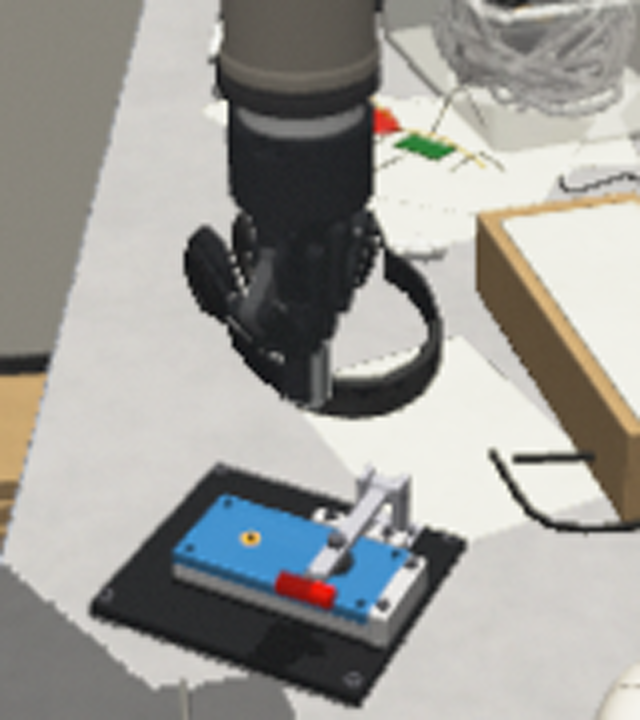

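View pics/w22.png

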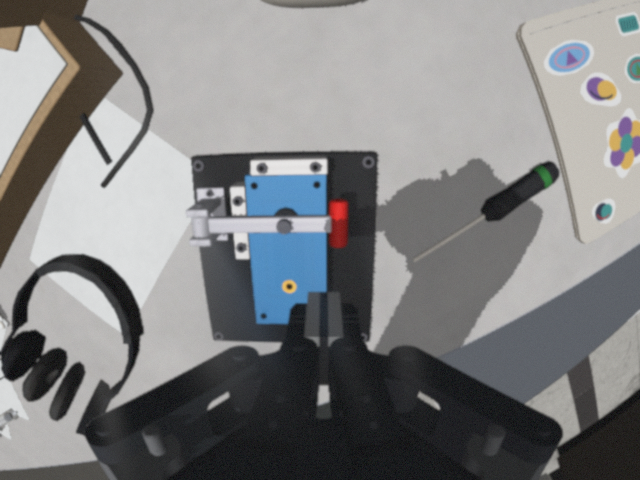

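The bar has dropped nearly or fully shut. I'll measure its angle from the side view and then press lightly to confirm.

```bash
python3 -m jog '[0,0,0,0,0.06,0.2,0,0,0,0,0,0.06,0.4,0,0,0,0,0,0.06,0.5,0,0,0,0,0,0.06,0.54,0,0,0,0,0,0.06,0.56,0,0,0,0,0,0.06,0.56,0]'
python3 - <<'E'
from h import *
inj()
im=cv2.imread('pics/side3.png');m=cv2.inRange(cv2.cvtColor(im,cv2.COLOR_BGR2HSV),(0,150,60),(8,255,255))[290:345,290:340]
ys,xs=np.nonzero(m);c=[(xs.min()+xs.max())/2+290,(ys.min()+ys.max())/2+290];print(c)
o,d=ray('side',[c]);d=d[0];ol=JM.T@(o[:2]-JT);dl=JM.T@d[:2];t=(.030-ol[0])/dl[0]
P=np.array([ol[1]+t*dl[1],o[2]+t*d[2]])*1e3;print(P,np.hypot(P[0]-78,P[1]-42),np.arctan2(P[1]-42,78-P[0]))
E
```

```text
clock: 29.5
tcp_pos: [0.4667, -0.4095, 0.0515]
orientation: [3.013, -0.889, -0.005]
contact_force: [0.9, 0.5, -0.7]
grip_width: -0.0
tool in jig mm [ 27.4 -23. ] z 51.5 dyaw -0.29 F [ 0.9  0.5 -0.7] w -0.0
[np.float64(315.5), np.float64(327.5)]
[-28.35329826  40.72581008] 106.36093085027024 -0.011980154633403363
```

```bash
python3 -m jog '[0,0,0,0,0.015,0.01,0,0,0,0,0,0.015,0.02,0,0,0,0,0,0.015,0.025,0,0,0,0,0,0.015,0.025,0]'
python3 -m jog '[0,0,0,0,0,0,0,0,0,0,0,0,-0.1,0,0,0,0,0,0,-0.3,0,0,0,0,-0.2,0,-0.5,0,0,0,0,-0.4,0,-0.7,0,0,0,0,-0.6,0,-0.75,0,0,0,0,-0.6,0,-0.75,0]'
python3 -c "
from h import *
inj();im,P=grab('wrist','w23');crop('w23',150,0,290,220,2.7,'w23c');im,P=grab('side','side4');crop('side4',240,230,130,130,5,'s4c')"
```

```text
clock: 29.9
tcp_pos: [0.4656, -0.4131, 0.0488]
orientation: [3.013, -0.889, -0.001]
contact_force: [-2.1, 3.0, 13.7]
grip_width: -0.0004
clock: 30.6
tcp_pos: [0.3609, -0.3463, 0.2003]
orientation: [-3.007, 0.894, -0.002]
contact_force: [1.1, 0.0, -0.5]
grip_width: 0.0005
tool in jig mm [-95.8 -26.7] z 200.3 dyaw -0.52 F [ 1.1  0.  -0.5] w 0.5
```

View pics/w23c.png

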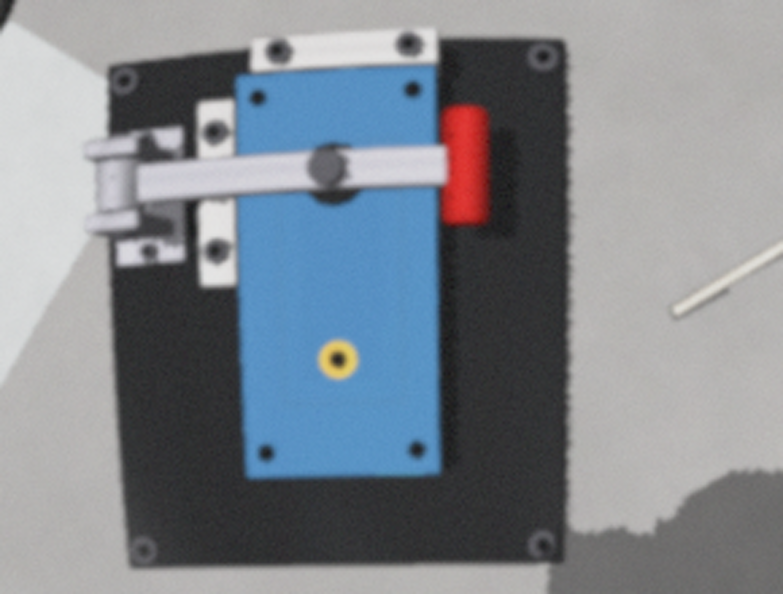

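View pics/s4c.png

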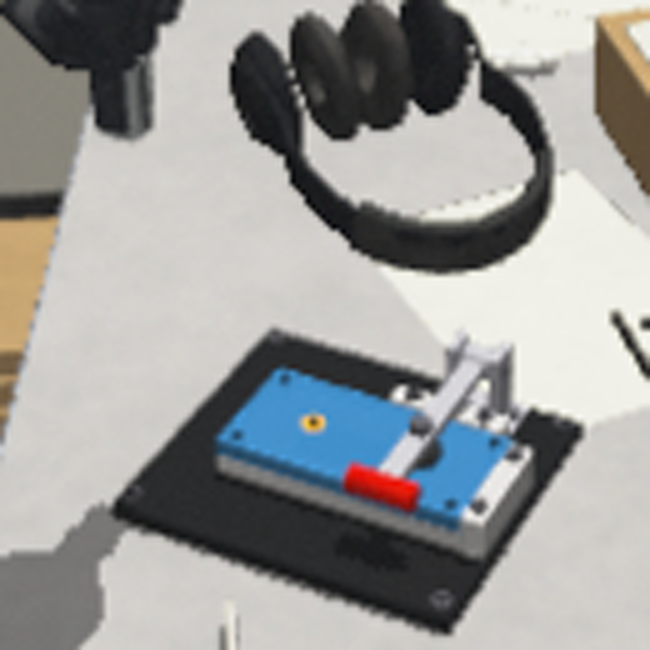

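Contact came at z = 48.8 mm (handle top expected at 49 mm), so the bar is level. One numeric check of the cover, then I hand in.

```bash
python3 - <<'E'
from h import *
p,Rt=tool()
C=lambda l:(np.array(l)+.5)/2.7+[150,0]-.5
w=cast('wrist',C([[237,75],[437,66],[441,473],[246,478]]),.03,(p,Rt.as_rotvec()))
y,t,e=rig([[.065,.031],[.065,-.031],[-.065,-.031],[-.065,.031]],w);print(np.degrees(y-JY),JM.T@(t-JT)*1e3,e)
print(r.get_obs()['clock']);print(r.hand_in())
E
```

```text
-0.01758921737396744 [ 4.21122612 13.82865168] [8.04660653e-05 4.80827020e-04 5.34576697e-04 2.82724921e-04]
30.7
the job is handed in; nothing more can be done
None
```

The flow cell is assembled in the jig and the job is handed in at about 31 s. The base and then the cover sit flush against both fences, and the hold-down bar rests on the cover.

- **Base:** I gripped it, slid it into the corner and let go. I then squared it with pushes from the shut fingers, about 9 N towards the side fence and 12 N towards the far fence. In the picture afterwards its centre was within 0.7 mm of home and its yaw within 0.2°.
- **Cover:** My first grip passed over its top, so I reopened and gripped lower. I laid it on the base, let go and pushed it into the corner. Both pushes (about 9 N and 14 N) stopped where the base's had, within 0.1 mm, and both camera views showed it flush.
- **Hold-down bar:** I pushed the handle over and the bar sank shut. A light press on the handle met resistance at 48.8 mm, against 49 mm expected for level, and the side view put the bar at about -0.01 rad. The robot was then backed clear.
- **Bench items:** I touched nothing else, and the headphones and the parts of the bench in the last views looked undisturbed. I did not check every bystander one by one.

**One check disagreed:** the last measurement of the cover gave y = 13.8 mm and 0.0° yaw, which fits. It put x at +4.2 mm, which would be inside the far fence and so cannot be right. I think I paired that picture with an arm pose read after the arm had settled, but I did not repeat it before handing in. The push contact and both pictures show the cover seated.

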